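Close up the row in the book tray

ROBOT

A 6-joint arm with a two-finger parallel gripper is mounted at the origin on the work surface. World frame = base frame: x ahead of the robot, y to its left, z up, the work surface at z = 0. Lengths are in mm, angles in rad, forces in N, time in s.
With the tool pointing down it reaches from about 250 to 800 mm from the base axis. Payload 3.9 kg.
Tool frame: the origin (TCP) lies at the very end of the fingers, on their centre line; the grasp point (between the pads) lies 19 mm behind it (manip.tcp_to_grasp is the distance from the TCP to the grasp point, in mm); z points along the fingers, y is the direction in which the jaws open and shut (so a half turn about z gives the same grasp; the last joint's range is limited). The gripper opens to 85 mm and grips with 20 to 120 N. Pads are 22 mm wide; open, the fingers measure 114 mm over their backs; the gripper's body (76 mm by 85 mm) begins 54 mm behind the grasp point. The pads swing forward as they close: fully open they stand 13 mm farther back than shut.
Start: joints at [1.336, 0.26, -0.138, 1.173, 0, 1.571], TCP at [122.136, 510.586, 231.304] pointing down, gripper open.
Joint ranges: [-2.78, 2.78], [-0.83, 1.72], [-1.28, 1.37], [-1.9, 2.12], [-1.57, 1.48], [-3.14, 3.14]. Speed limits (rad/s): [2.57, 2.57, 3.14, 3.14, 3.14, 3.14].

INTERFACE

Orientations are given as a rotation vector (axis times angle).
In Python, from station import manip, cams, order, models gives the robot as it stands.
- The arm moves only by the shell command python3 -m pendant 'ROWS'. ROWS is a JSON object of lists of equal length, an entry for each row: "delta_rot": the turn, a rotation vector about the tool's x, y, z in degrees, a list of three; "offset": the shift along the tool's x, y, z in mm, a list of three; "claw": the opening, from -1 (shut) to 1 (fully open). In form: {"delta_rot": [[ax, ay, az], ...], "offset": [[dx, dy, dz], ...], "claw": [claw, ...]}. A call has 1 to 12 rows; each row shifts and turns the pose as measured when the row begins, along the tool's axes as they then stand; what a row does not reach is not made up. A row lasts 1/12 s, in which the tool goes at most 41.7 mm and 7.16 degrees, less where a joint would pass 70% of its speed; a pose out of reach is approached as far as the arm can. A call is refused whole if a number of a shift passes 41.7 or a number of a turn 7.16, either way. A call with a gripper value outside its range is refused whole. The fingers move at their own pace and stop on an object; the grip force is fixed at half the most. Time passes only in rows, so rows that do not move let the fingers close. It gives the time, the measured TCP pose, the force and the opening at its end, in the units of the state.
- manip.observe(): the state, without advancing time (a new reading comes with each control period).
- cams.grab_frame(name): name is "scene" or "top" or "wrist"; returns a dict with "img" (400x640x3 uint8, red, green, blue), "intrinsics" (3x3 intrinsics, pixels), "xyz" and "rotation" of the camera in the world. Camera axes: x right, y down, z forward; pixel columns grow to the right and rows downward; lengths in mm; the calibration is good to about 2 mm. A picture is of the moment at which its call begins. There is no depth.
- order.hand_in(): hands the job in, once; it reports no verdict.
Trained networks look in a picture, given as the dict that the camera call returned (one of the last four; its "shot" number tells which), for a name from the list of things; names that differ only in an ending like _2 or _b are one class to them, and where a whole thing is asked for, a point or a joint stands for the part that bears it (a point fixed in the world has none). Each returns a list of dicts, best first, with "score" (0 to 1); they miss things now and then, are a little off and sometimes report something else, mostly with a low value. They report only what shows in the picture. A call takes as long as a camera call. They do not tell look-alikes from the thing itself.
- models.look_for(picture, query): "centre" ([x, y, z] in mm, in world coordinates, good to about 4 mm: the middle of the surface that is visible of it).
- models.mark_of(picture, query): "centre" ([x, y, z] in mm, in world coordinates, good to about 4 mm: a listed point, or the origin of a listed thing).
The state is a dict: "clock": time; "joint_positions": joint angles; "qvel": joint speeds; "tau": joint torques, N m; "eef_pos": TCP position; "tcp_rot": TCP orientation; "ft_force": force on the tool from outside, world axes, zero at the start; "wrist_torque": the same for the moment, N m; "grip_width": opening from 0.0 (shut) to 1.0 (fully open).
Only numpy, scipy, OpenCV 4.12 (cv2) and the standard library are available. Lean on these libraries where they do the work, as an engineer would, in place of code of your own. Each camera call takes 0.05 s, during which the arm holds its last target.

TASK

Stand the loose hardback upright in the plywood display tray, at the open end of the row of books and turned the same way as they are, while the wooden stop is still parked in its dock. Then lift the stop over the steel ridge, set it down on the tray floor and slide it right up, so that all four books stand upright and tight together against the tray's end plate, and let go. Do not knock the row over, and leave the other things on the bench where they are.

Things in the scene. Friction and masses are not known exactly. Their poses are not given: they have to be found in the camera images.
- tray: Fixed plywood display tray, 150 x 390 mm, yaw within 0.25 rad. Origin: centre of its underside, on the bench. Its y axis runs along it from the dock (y = -195 mm) to the end plate (inner face y = +183 mm, top 175 mm above the bench); x across; z up. Tray floor 30 mm above the bench; low side walls, inner faces at x = +-65 mm, rise 24 mm over the floor.
- dock (a point): Middle of the dock, on the tray floor at tray y = -142 mm: two plywood cheeks, y = -195 to -89 mm, inner faces at x = +-40 mm, as tall as the stop (tops 170 mm above the bench); open in front, behind and above. The stop is parked between them, so there it can be gripped only fore and aft (along the tray).
- ridge (a point): Middle of the top of the steel ridge, a square bar across the tray floor from tray y = -83 to -71 mm, 14 mm high over the floor, just in front of the parked stop.
- stop_travel (a joint): Travel (m) of the wooden stop along the tray's y, 0 to 0.19; its front face is at tray y = -93 mm + travel. Starts at 0 to 0.008, blocked by the ridge unless lifted 14 mm or more. Its tail is clear of the ridge from 0.062; 0.154 when all four books are tight. Slides with about 3 N, the books add up to about 10 N; it cannot turn or tilt.
- stop_lift (a joint): Height (m) of the stop's underside over the tray floor, 0 (down) to 0.03 (end of its lift). It sinks by its own weight (0.35 kg) when let go; set down past the ridge it slides without lifting.
- stop_grip (a point): Point inside the stop, 25 mm below its top, 115 mm above its underside (145 mm above the bench when down); axes as the tray's. The stop is a plain wooden block, 60 mm across the tray (x), 40 mm along it (y), 140 mm tall. Its front face (+y) presses on the books, so a finger in front keeps it off them; past the dock it can be gripped across its 60 mm sides.
- book_centre (a point): Centre of the loose hardback, the only book standing on the bench outside the tray, left or right of it: 105 mm deep (its x, spine at -x), 32 mm thick (its y), 140 mm tall, 0.3 to 0.5 kg. Yaw within 0.4 rad at the start; in the tray its x lies along the tray's x.
- row0_centre (a point): Centre of the row's book next to the end plate: 105 mm deep, 30 mm thick along the tray, 140 mm tall. The three row books stand upright in the tray with gaps of a few mm.
- row1_centre (a point): Centre of the row's middle book: 98 mm deep, 30 mm thick, 132 mm tall.
- row2_centre (a point): Centre of the row's last book, at its open end (towards the dock): 108 mm deep, 30 mm thick, 138 mm tall; its face towards the dock is 15 mm before this point, and some 155 mm of floor is free from there to the ridge.
- jar: Bystander: glass jar with a steel lid, 72 mm wide, 115 mm tall; it stands on the other side of the tray from the loose book. Origin: centre of its underside.
- mug: Bystander: white mug, 80 mm wide, 92 mm tall, between the robot and the tray. Origin: centre of its underside.
- flat_stack: Bystander: two hardbacks lying flat, 130 x 190 x 63 mm, left of the tray. Origin: centre of its underside.
- tin: Bystander: steel tin, 90 mm wide, 100 mm tall, right of the tray. Origin: centre of its underside.
- tape_roll: Bystander: cardboard-coloured roll of tape lying flat, 96 mm wide, 48 mm tall, far right. Origin: centre of its underside.
- carton: Bystander: small cardboard carton, 120 x 90 x 60 mm, far left. Origin: centre of its underside.
Not all that is in view belongs to the job. Leave any orange or purple look-alike of the part that bears book_centre alone.

How it is judged:
By the outcome, as a careful person would: the job done as asked, in the order asked, and still so for the second after the job is handed in, with the robot touching nothing.
It also fails if it takes over 67 s, if anything falls off the work surface, if the arm or the gripper's body presses on something with over 40 N, if the wrist force passes 120 N, or if a joint passes its speed limit or range.

## Working session

There is one attempt and no reset: what is moved stays moved. The work goes in short steps, Python scripts to look and compute and a shell command to move; the robot and the scene stay as the last step left them, time stands still between calls to the robot, and variables do not carry over. Pictures are saved under pics/ and viewed, and the job is handed in when it is done.

```bash
ls; mkdir -p pics; python3 - <<'E'
from station import manip,cams,models
import cv2
s=manip.observe(); print(s['clock'],s['eef_pos'],s['tcp_rot'],s['grip_width'],manip.tcp_to_grasp)
for n in ("scene","top"):
    p=cams.grab_frame(n); cv2.imwrite(f"pics/{n}0.png",p["img"][:,:,::-1]); print(n,p["xyz"],p["rotation"],p["intrinsics"])
    for q in ("tray","dock","ridge","stop_grip","book_centre","row0_centre","row2_centre","jar","mug","flat_stack","tin"):
        print(q,[(r["centre"],r["score"]) for r in models.mark_of(p,q)][:3])
E
```

```text
pics
0.0 [121.98829588 509.92000892 230.45795488] [-3.67949409e-01 -3.11974333e+00  3.09091648e-03] 0.998228377915711 18.700000000000003
scene [1222.62510004  236.80320959  892.32276367] [-1.55647303 -2.03370294  0.82264414] [[382.17383827   0.         318.62809736]
 [  0.         382.17383827 200.33266749]
 [  0.           0.           1.        ]]
tray [([582.3, 22.0, 0.5], 0.69), ([434.3, 325.7, 69.7], 0.53)]
dock [([559.2, -113.1, 30.8], 0.69)]
ridge [([565.1, -52.1, 44.4], 0.68)]
stop_grip [([564.5, -84.6, 142.7], 0.93)]
book_centre [([341.6, 214.9, 72.2], 0.82), ([331.2, 433.0, 68.8], 0.7), ([437.1, 324.4, 71.3], 0.64)]
row0_centre [([593.9, 191.3, 98.6], 0.72)]
row2_centre [([594.1, 128.5, 100.5], 0.67)]
jar [([421.3, -324.9, 3.0], 0.6)]
mug [([378.3, -8.1, -0.0], 0.63)]
flat_stack [([630.2, 425.5, 3.0], 0.65)]
tin [([633.5, -374.5, 2.7], 0.83)]
top [ 256.84679437   45.71160609 1292.04326326] [-2.15790247  2.10973485 -0.22195212] [[373.49938825   0.         321.27610834]
 [  0.         373.49938825 207.59349377]
 [  0.           0.           1.        ]]
tray [([575.8, 23.7, 0.2], 0.85), ([626.2, 425.2, 0.6], 0.71)]
dock [([556.6, -120.4, 29.0], 0.72)]
ridge [([566.8, -52.6, 43.6], 0.74)]
stop_grip [([559.2, -79.4, 146.9], 0.76)]
book_centre [([339.1, 216.1, 69.3], 0.72), ([434.9, 323.8, 69.7], 0.6), ([328.8, 432.5, 72.4], 0.59)]
row0_centre [([595.4, 182.7, 96.8], 0.65), ([437.3, 324.8, 66.3], 0.55), ([596.4, 157.0, 97.2], 0.24)]
row2_centre [([595.0, 122.7, 95.3], 0.6)]
jar [([422.9, -323.2, 1.4], 0.59)]
mug [([377.2, -9.0, 3.9], 0.73)]
flat_stack [([627.5, 425.4, 0.9], 0.89)]
tin [([630.0, -370.2, 5.1], 0.91), ([486.3, -506.1, -3.3], 0.33)]
```

View pics/scene0.png

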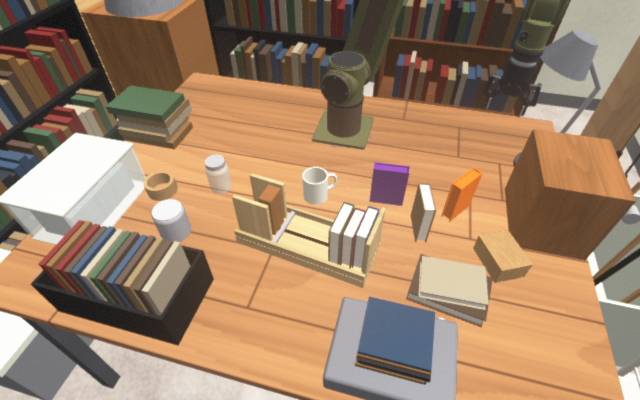

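View pics/top0.png

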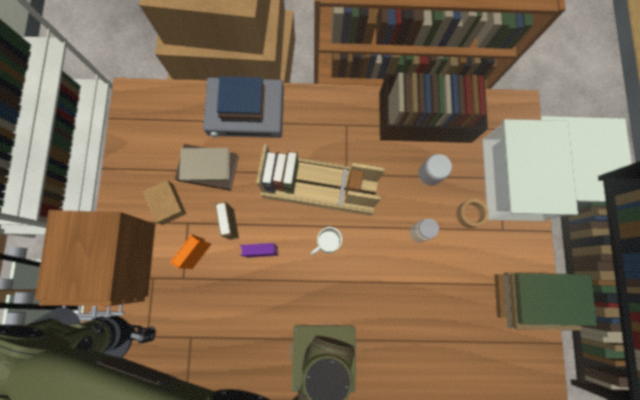

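```bash
python3 - <<'E'
import cv2,numpy as np
s=cv2.imread("pics/scene0.png");t=cv2.imread("pics/top0.png")
a=cv2.resize(s[165:285,225:445],(792,432),interpolation=cv2.INTER_CUBIC)
cv2.imwrite("pics/cropS.png",a)
b=cv2.resize(t[135:275,160:390],(800,487),interpolation=cv2.INTER_CUBIC)
cv2.imwrite("pics/cropT.png",b)
E
```

```text
(no output)
```

View pics/cropS.png

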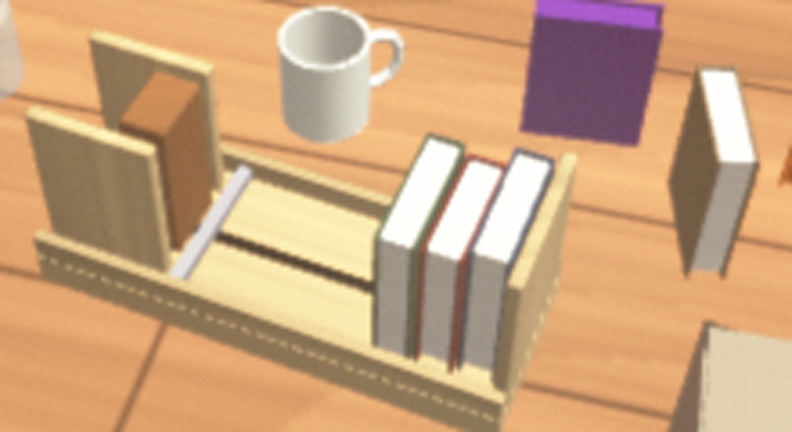

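View pics/cropT.png

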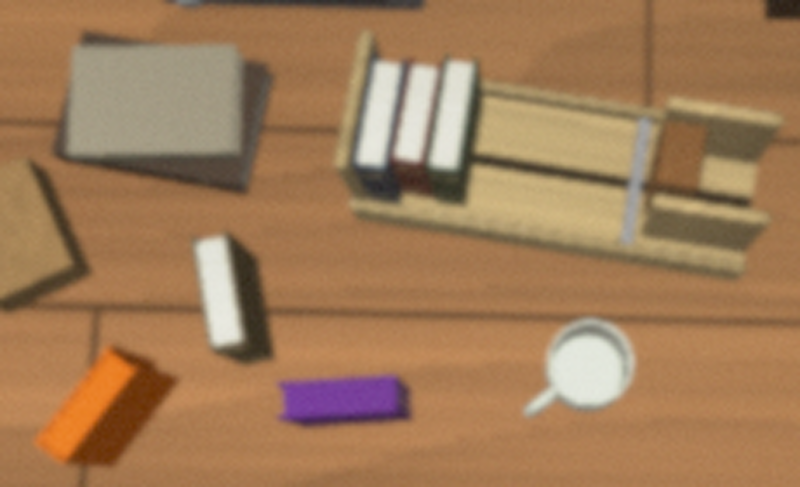

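```bash
cat > h.py <<'E'
import numpy as np,cv2
from scipy.spatial.transform import Rotation as R
def bp(p,uv,z):
    K=np.array(p["intrinsics"]);Rm=np.array(p["rotation"]); Rm=R.from_rotvec(Rm).as_matrix() if Rm.ndim==1 else Rm
    uv=np.atleast_2d(uv).astype(float)
    d=np.c_[(uv[:,0]-K[0,2])/K[0,0],(uv[:,1]-K[1,2])/K[1,1],np.ones(len(uv))]@Rm.T
    c=np.array(p["xyz"]); return c+d*((z-c[2])/d[:,2])[:,None]
def pr(p,X):
    K=np.array(p["intrinsics"]);Rm=R.from_rotvec(np.array(p["rotation"])).as_matrix()
    c=(np.atleast_2d(X)-np.array(p["xyz"]))@Rm
    return np.c_[c[:,0]/c[:,2]*K[0,0]+K[0,2],c[:,1]/c[:,2]*K[1,1]+K[1,2]]
def whites(p,box,thr=190):
    u0,v0,u1,v1=box; g=p["img"][v0:v1,u0:u1].min(2); f=8
    G=cv2.resize(g,None,fx=f,fy=f,interpolation=cv2.INTER_CUBIC)
    n,l,st,ce=cv2.connectedComponentsWithStats((G>thr).astype(np.uint8))
    out=[]
    for i in range(1,n):
        if st[i,4]>f*f*40:
            cn=max(cv2.findContours((l==i).astype(np.uint8),0,2)[0],key=len)[:,0]
            out.append((cn+.5)/f-.5+[u0,v0])
    return out
def rect(p,cn,z):
    W=bp(p,cn,z)[:,:2].astype(np.float32); (c,s,a)=cv2.minAreaRect(W)
    b=cv2.boxPoints((c,s,a)); e=max([b[1]-b[0],b[2]-b[1]],key=np.linalg.norm)
    if e[0]<0:e=-e
    return np.round(c,1),np.round(s,1),round(float(np.arctan2(e[1],e[0])),3)
E
python3 - <<'E'
from h import *
from station import cams,models
t=cams.grab_frame("top")
for box,z in (((210,195,245,245),140),((255,145,305,200),168)):
  for thr in (170,190):
    for cn in whites(t,box,thr): print(thr,cn.mean(0).round(),rect(t,cn,z))
s=cams.grab_frame("scene")
for box,z in (((405,175,445,250),140),((325,195,390,270),168)):
  for thr in (190,215):
    for cn in whites(s,box,thr): print('S',thr,cn.mean(0).round(),rect(s,cn,z))
E
```

```text
170 [222. 219.] (array([432.2, 328.9]), array([94.8, 25.6]), 0.224)
190 [222. 218.] (array([432.2, 329. ]), array([92. , 22.8]), 0.231)
170 [289. 167.] (array([593. , 125.2]), array([22.5, 97.2]), -0.125)
170 [268. 167.] (array([591.9, 190.3]), array([23.1, 94.5]), -0.122)
170 [279. 167.] (array([593.9, 156.8]), array([22.3, 86.2]), -0.154)
190 [268. 167.] (array([591.8, 190. ]), array([20.3, 91.6]), -0.135)
190 [289. 168.] (array([592.8, 124.9]), array([20. , 94.4]), -0.131)
190 [279. 167.] (array([593.7, 156.9]), array([19.7, 83.5]), -0.148)
S 190 [427. 197.] (array([438.2, 325.1]), array([97.3, 25.9]), 0.236)
S 215 [427. 197.] (array([438.2, 325. ]), array([95.2, 24.4]), 0.236)
S 190 [341. 218.] (array([598.2, 120.6]), array([ 24.7, 100.2]), -0.138)
S 190 [367. 222.] (array([595.1, 185.3]), array([25.8, 97.9]), -0.127)
S 190 [353. 223.] (array([605.7, 154. ]), array([23.7, 89.4]), -0.141)
S 215 [342. 218.] (array([598.2, 120.6]), array([23.4, 98.5]), -0.137)
S 215 [367. 222.] (array([595.1, 185.3]), array([24.5, 95.9]), -0.124)
S 215 [354. 223.] (array([605.7, 153.9]), array([22.5, 87.5]), -0.141)
```

```bash
cat >> h.py <<'E'
def plan(target,yaw,n):
    """rows from present pose to target TCP xyz with tool y along yaw (mod pi), tool down"""
    from station import manip
    s=manip.observe(); p=np.array(s["eef_pos"]);M=R.from_rotvec(s["tcp_rot"]).as_matrix()
    y=np.array([np.cos(yaw),np.sin(yaw),0])
    if y@M[:,1]<0:y=-y
    z=np.array([0,0,-1.]);T=np.c_[np.cross(y,z),y,z]
    rv=R.from_matrix(M.T@T).as_rotvec(degrees=True)
    print("clock",round(s["clock"],2),"pos",p.round(1),"yaw_y",round(float(np.arctan2(M[1,1],M[0,1])),3),"F",np.round(s["ft_force"],1),"grip",round(s["grip_width"],3),"j6",round(s["joint_positions"][5],2))
    print("need world",(np.array(target)-p).round(1),"tool",(M.T@(np.array(target)-p)).round(1),"rot",rv.round(2))
    st=(np.array(target)-p)/n
    for i in range(n):
        print((R.from_rotvec(rv*i/n,degrees=True).inv().apply(M.T@st)).round(1).tolist(),(rv/n).round(2).tolist())
E
python3 - <<'E'
from h import *
from station import cams
t=cams.grab_frame("top")
P=lambda x,y:[x/3.478+160,y/3.478+135]
for a,b,z in (((352,203),(768,262-50),0),((350,212),(742,272),0),((485,85),(655,115),54),((480,160),(755,200),30)):
    W=bp(t,[P(*a),P(*b)],z); d=W[0]-W[1]; print(W.round(1)[:,:2].tolist(),round(float(-np.arctan2(d[0],d[1])),3))
plan([435.5,325.5,215],0.23+np.pi/2,9)
E
```

```text
[[545.5, 233.0], [547.0, -191.0]] 0.004
[[536.1, 234.6], [484.1, -164.0]] -0.13
[[656.7, 99.7], [630.5, -69.6]] -0.154
[[586.1, 103.3], [552.2, -172.6]] -0.122
clock 1.35 pos [122.1 510.6 231.3] yaw_y 1.336 F [-0.3 -0.5 -0.1] grip 1.0 j6 1.57
need world [ 313.4 -185.1  -16.3] tool [-347.8 -107.1   16.3] rot [  0.    -0.   -26.63]
[-38.6, -11.9, 1.8] [0.0, -0.0, -2.96]
[-38.0, -13.9, 1.8] [0.0, -0.0, -2.96]
[-37.2, -15.8, 1.8] [0.0, -0.0, -2.96]
[-36.4, -17.7, 1.8] [0.0, -0.0, -2.96]
[-35.4, -19.6, 1.8] [0.0, -0.0, -2.96]
[-34.3, -21.4, 1.8] [0.0, -0.0, -2.96]
[-33.2, -23.1, 1.8] [0.0, -0.0, -2.96]
[-31.9, -24.8, 1.8] [0.0, -0.0, -2.96]
[-30.6, -26.4, 1.8] [0.0, -0.0, -2.96]
```

```bash
python3 -m pendant '{"delta_rot":[[0,0,-2.5],[0,0,-2.5],[0,0,-2.5],[0,0,-2.5],[0,0,-2.5],[0,0,-2.5],[0,0,-2.5],[0,0,-2.5],[0,0,-2.5],[0,0,-2.5],[0,0,-1.6],[0,0,0]],"offset":[[-30,-9,0],[-30,-10,0],[-30,-11,0],[-30,-12,0],[-30,-13,0],[-29,-15,0],[-29,-16,0],[-28,-18,0],[-28,-19,0],[-27,-20,0],[-27,-21,0],[-20,-15,0]],"claw":[1,1,1,1,1,1,1,1,1,1,1,1]}'
python3 - <<'E'
from h import *
from station import cams,models
plan([435.5,325.5,215],0.23+np.pi/2,2)
w=cams.grab_frame("wrist");cv2.imwrite("pics/w1.png",w["img"][:,:,::-1])
print([(r["centre"],r["score"]) for r in models.mark_of(w,"book_centre")],w["xyz"])
E
```

```text
clock: 2.35
eef_pos: [476.4, 332.6, 231.1]
tcp_rot: [-0.417, 3.113, 0.008]
ft_force: [-0.7, 1.0, 0.0]
grip_width: 1.0
clock 2.35 pos [476.4 332.6 231.1] yaw_y 1.837 F [-0.7  1.   0. ] grip 1.0 j6 0.34
need world [-40.9  -7.1 -16.1] tool [41.4  3.9 16.1] rot [0.27 0.08 2.09]
[20.7, 1.9, 8.0] [0.14, 0.04, 1.04]
[20.7, 1.6, 8.1] [0.14, 0.04, 1.04]
[([332.3, 431.5, 69.9], 0.73)] [407.02041004 313.48303896 373.55934841]
```

View pics/w1.png

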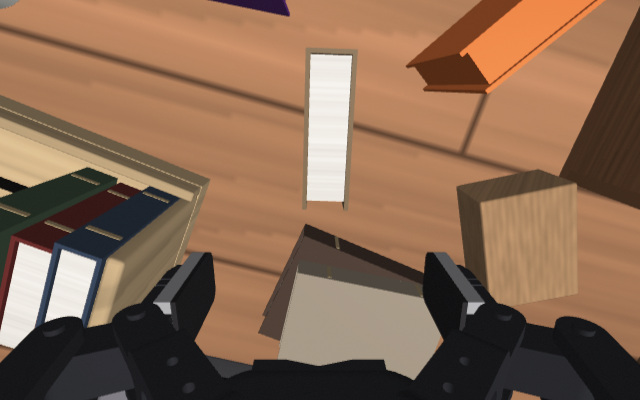

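```bash
python3 - <<'E'
from h import *
from station import cams,models
w=cams.grab_frame("wrist")
W=bp(w,[[306,49],[357,51],[347,208],[304,208]],140);print(W.round(1),W.mean(0).round(1))
print([np.linalg.norm(W[i]-W[i-1]).round(1) for i in range(4)])
d=W[2]+W[3]-W[0]-W[1];y=np.arctan2(d[1],d[0]);print(y)
plan([W[:,0].mean(),W[:,1].mean(),200],y+np.pi/2,3)
E
```

```text
[[389.1 301.6 140. ]
 [382.  332.1 140. ]
 [481.2 354.9 140. ]
 [488.9 326.  140. ]] [435.3 328.6 140. ]
[np.float64(102.8), np.float64(31.2), np.float64(101.8), np.float64(29.8)]
0.23286121018999867
clock 2.5 pos [475.6 333.2 230.7] yaw_y 1.835 F [-0.8  1.   0. ] grip 0.995 j6 0.34
need world [-40.3  -4.6 -30.7] tool [40.1  5.9 30.7] rot [0.3  0.01 1.77]
[13.4, 2.0, 10.2] [0.1, 0.0, 0.59]
[13.4, 1.8, 10.2] [0.1, 0.0, 0.59]
[13.4, 1.7, 10.2] [0.1, 0.0, 0.59]
```

```bash
python3 -m pendant '{"delta_rot":[[0,0,0.6],[0,0,0.6],[0,0,0.6],[0,0,0],[0,0,0]],"offset":[[13,1.5,10],[13,1.5,10],[13,1.5,10],[0,0,0],[0,0,0]],"claw":[1,1,1,1,1]}'
python3 - <<'E'
from h import *
plan([435.4,327.2,86],0.232+np.pi/2,6)
E
```

```text
clock: 2.92
eef_pos: [432.4, 329.3, 199.8]
tcp_rot: [0.365, -3.118, -0.01]
ft_force: [-0.1, -0.1, -0.3]
grip_width: 0.998
clock 2.92 pos [432.4 329.3 199.8] yaw_y 1.804 F [-0.1 -0.1 -0.3] grip 0.998 j6 0.41
need world [   3.    -2.1 -113.8] tool [ -2.6  -3.5 113.8] rot [ 0.39 -0.08  0.06]
[-0.4, -0.6, 19.0] [0.06, -0.01, 0.01]
[-0.4, -0.6, 19.0] [0.06, -0.01, 0.01]
[-0.4, -0.5, 19.0] [0.06, -0.01, 0.01]
[-0.4, -0.5, 19.0] [0.06, -0.01, 0.01]
[-0.4, -0.5, 19.0] [0.06, -0.01, 0.01]
[-0.4, -0.5, 19.0] [0.06, -0.01, 0.01]
```

```bash
python3 -m pendant '{"delta_rot":[[0.1,0,0],[0.1,0,0],[0.1,0,0],[0,0,0],[0,0,0],[0,0,0],[0,0,0],[0,0,0]],"offset":[[-1,-1,18],[-1,-1,18],[0,-1,18],[0,0,18],[0,0,18],[0,0,14],[0,0,0],[0,0,0]],"claw":[1,1,1,1,1,1,1,1]}'
python3 - <<'E'
from h import *
from station import cams
plan([435.4,327.2,86],0.232+np.pi/2,1)
w=cams.grab_frame("wrist");cv2.imwrite("pics/w2.png",w["img"][:,:,::-1])
E
```

```text
clock: 3.58
eef_pos: [439.9, 335.5, 99.7]
tcp_rot: [-0.378, 3.107, 0.014]
ft_force: [-0.0, -0.1, 0.3]
grip_width: 0.999
clock 3.58 pos [439.9 335.5  99.7] yaw_y 1.813 F [-0.  -0.1  0.3] grip 0.999 j6 0.41
need world [ -4.5  -8.3 -13.7] tool [ 6.6 -7.1 13.5] rot [0.45 0.74 0.58]
[6.6, -7.1, 13.5] [0.45, 0.74, 0.58]
```

View pics/w2.png

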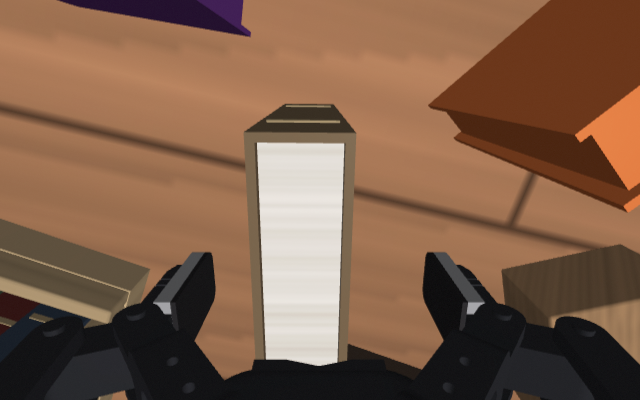

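```bash
python3 -m pendant '{"delta_rot":[[0.2,0.4,0.3],[0.2,0.3,0.3],[0,0,0],[0,0,0],[0,0,0]],"offset":[[3,-3.5,5],[3.5,-3.5,5],[0,0,4],[0,0,0],[0,0,0]],"claw":[1,1,1,1,1]}'
python3 - <<'E'
from h import *
from station import cams
plan([435.4,327.2,86],0.232+np.pi/2,1)
w=cams.grab_frame("wrist");cv2.imwrite("pics/w3.png",w["img"][:,:,::-1])
E
```

```text
clock: 4.05
eef_pos: [437.5, 328.6, 88.5]
tcp_rot: [-0.361, 3.115, 0.006]
ft_force: [-0.0, 0.1, -0.2]
grip_width: 1.0
clock 4.05 pos [437.5 328.6  88.5] yaw_y 1.802 F [-0.   0.1 -0.2] grip 1.0 j6 0.41
need world [-2.1 -1.4 -2.5] tool [ 2.4 -0.9  2.5] rot [ 0.17  0.35 -0.06]
[2.4, -0.9, 2.5] [0.17, 0.35, -0.06]
```

View pics/w3.png

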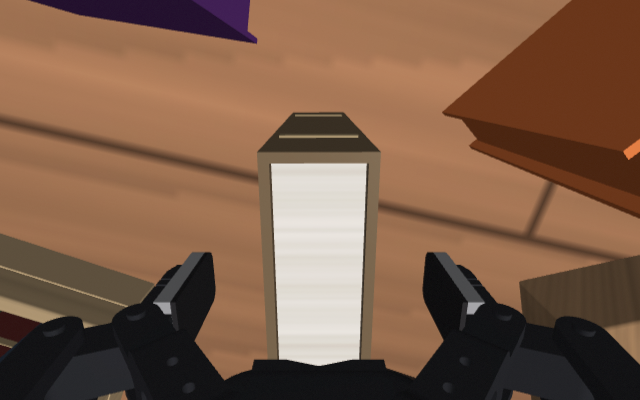

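```bash
python3 -m pendant '{"delta_rot":[[0.1,0.2,0],[0,0,0],[0,0,0],[0,0,0],[0,0,0],[0,0,0],[0,0,0],[0,0,0],[0,0,0],[0,0,0]],"offset":[[0,0,0],[0,0,0],[0,0,0],[0,0,0],[0,0,0],[0,0,0],[0,0,0],[0,0,0],[0,0,0],[0,0,0]],"claw":[-1,-1,-1,-1,-1,-1,-1,-1,-1,-1]}'
```

```text
clock: 4.93
eef_pos: [438.3, 329.0, 89.5]
tcp_rot: [-0.361, 3.117, 0.003]
ft_force: [0.7, -0.3, -0.3]
grip_width: 0.365
```

```bash
python3 -m pendant '{"delta_rot":[[0,0,0],[0,0,0],[0,0,0],[0,0,0],[0,0,0],[0,0,0],[0,0,0],[0,0,0],[0,0,0],[0,0,0],[0,0,0]],"offset":[[0,0,-10],[0,0,-18],[0,0,-25],[0,0,-25],[0,0,-25],[0,0,-25],[0,0,-25],[0,0,-25],[0,0,-20],[0,0,-10],[0,0,0]],"claw":[-1,-1,-1,-1,-1,-1,-1,-1,-1,-1,-1]}'
python3 - <<'E'
from h import *
plan([582,68,300],-0.13+np.pi/2,11)
E
```

```text
clock: 5.85
eef_pos: [430.6, 323.9, 304.2]
tcp_rot: [0.361, -3.105, 0.013]
ft_force: [-0.1, 0.2, -4.3]
grip_width: 0.368
clock 5.85 pos [430.6 323.9 304.2] yaw_y 1.802 F [-0.1  0.2 -4.3] grip 0.368 j6 0.41
need world [ 151.4 -255.9   -4.2] tool [ -88.8 -283.8    4.6] rot [-0.54 -0.87 20.7 ]
[-8.1, -25.8, 0.4] [-0.05, -0.08, 1.88]
[-8.9, -25.5, 0.4] [-0.05, -0.08, 1.88]
[-9.7, -25.2, 0.4] [-0.05, -0.08, 1.88]
[-10.6, -24.9, 0.4] [-0.05, -0.08, 1.88]
[-11.4, -24.5, 0.4] [-0.05, -0.08, 1.88]
[-12.2, -24.1, 0.4] [-0.05, -0.08, 1.88]
[-13.0, -23.7, 0.4] [-0.05, -0.08, 1.88]
[-13.7, -23.3, 0.4] [-0.05, -0.08, 1.88]
[-14.5, -22.8, 0.4] [-0.05, -0.08, 1.88]
[-15.2, -22.3, 0.4] [-0.05, -0.08, 1.88]
[-16.0, -21.8, 0.4] [-0.05, -0.08, 1.88]
```

```bash
python3 -m pendant '{"delta_rot":[[0,0,1.8],[0,0,1.8],[0,0,1.8],[0,0,1.8],[0,0,1.8],[0,0,1.8],[0,0,1.8],[0,0,1.8],[0,0,1.8],[0,0,1.8],[0,0,1],[0,0,0]],"offset":[[-7,-23,0],[-8,-23,0],[-9,-23,0],[-9,-22,0],[-10,-22,0],[-11,-22,0],[-12,-22,0],[-12,-21,0],[-13,-21,0],[-14,-20,0],[-8,-12,0],[0,0,0]],"claw":[-1,-1,-1,-1,-1,-1,-1,-1,-1,-1,-1,-1]}'
python3 - <<'E'
from h import *
from station import cams,models
plan([582,68,300],-0.13+np.pi/2,3)
for n in("scene","wrist"):
  w=cams.grab_frame(n);cv2.imwrite(f"pics/{n}4.png",w["img"][:,:,::-1])
  for q in("row2_centre","row0_centre","ridge","tray","book_centre","stop_grip"):print(n,q,[(r["centre"],r["score"]) for r in models.mark_of(w,q)][:2])
E
```

```text
clock: 6.85
eef_pos: [558.3, 90.2, 292.1]
tcp_rot: [-0.173, -3.1, 0.027]
ft_force: [-0.1, 0.4, -4.6]
grip_width: 0.363
clock 6.85 pos [558.3  90.2 292.1] yaw_y 1.46 F [-0.1  0.4 -4.6] grip 0.363 j6 0.28
need world [ 23.7 -22.2   7.9] tool [-25.7 -19.6  -8.4] rot [-1.14 -2.01  1.08]
[-8.6, -6.5, -2.8] [-0.38, -0.67, 0.36]
[-8.6, -6.5, -2.8] [-0.38, -0.67, 0.36]
[-8.7, -6.4, -2.7] [-0.38, -0.67, 0.36]
scene row2_centre [([598.4, 131.3, 98.2], 0.75)]
scene row0_centre [([593.6, 188.2, 101.9], 0.77)]
scene ridge [([561.4, -50.3, 44.4], 0.8)]
scene tray [([580.8, 23.4, 0.0], 0.72), ([630.1, 422.6, 2.4], 0.59)]
scene book_centre [([558.1, 86.1, 270.7], 0.94), ([339.3, 217.1, 73.4], 0.88)]
scene stop_grip [([561.2, -79.1, 140.6], 0.95)]
wrist row2_centre []
wrist row0_centre []
wrist ridge [([562.4, -49.1, 42.2], 0.87)]
wrist tray [([582.2, 20.9, 0.4], 0.76)]
wrist book_centre []
wrist stop_grip []
```

View pics/scene4.png

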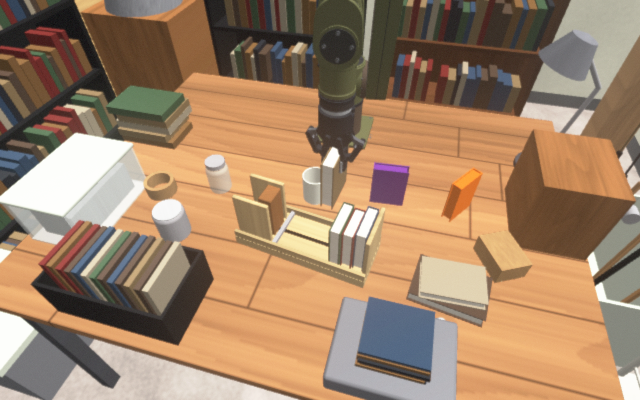

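View pics/wrist4.png

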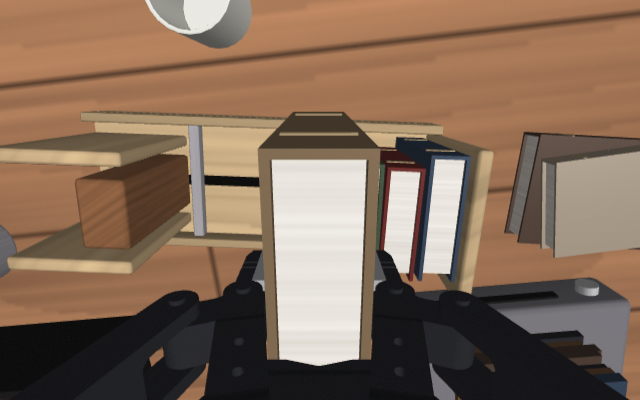

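```bash
python3 - <<'E'
from h import *
import cv2
im=cv2.imread("pics/wrist4.png")
cv2.imwrite("pics/w4a.png",cv2.resize(im[95:275,70:270],None,fx=4,fy=3.3,interpolation=cv2.INTER_CUBIC)[:594])
cv2.imwrite("pics/w4b.png",cv2.resize(im[110:300,360:510],None,fx=4,fy=3.1,interpolation=cv2.INTER_CUBIC))
E
```

```text
(no output)
```

View pics/w4a.png

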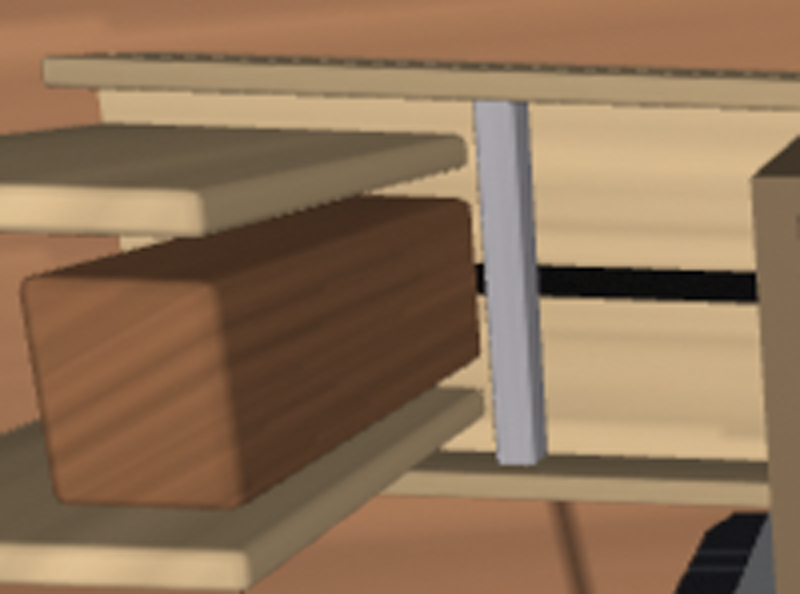

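View pics/w4b.png

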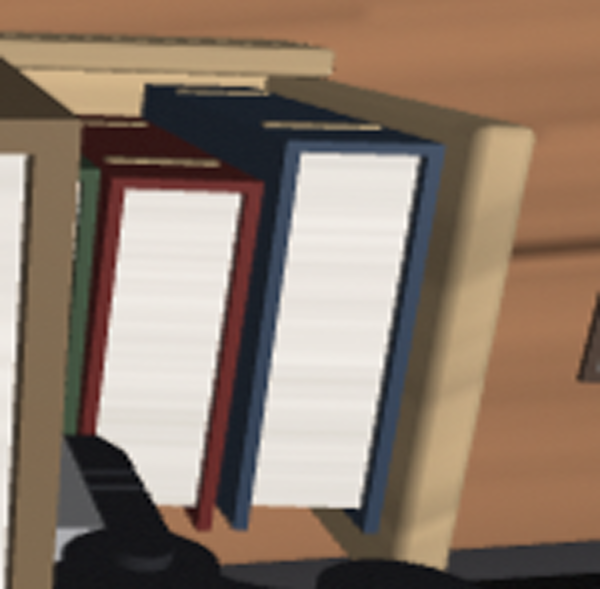

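```bash
cat > fit.py <<'E'
from h import *
from scipy.optimize import least_squares
from station import cams
w=cams.grab_frame("wrist")
A=lambda x,y:[x/4+70,y/3.3+95]; B=lambda x,y:[x/4+360,y/3.1+110]
n=None
pts=[(A(478,100),44,-65,-83),(A(497,464),44,65,-83),(A(510,100),44,-65,-71),(A(532,464),44,65,-71),
(A(203,235),170,-40,-89),(A(248,550),170,40,-89),(A(22,283),170,-30,'b'),(A(212,283),170,-30,'f'),(A(240,505),170,30,'f'),(A(60,500),170,30,'b'),
(B(485,128),175,n,183),(B(400,555),175,n,183)]
W=np.array([bp(w,p[0],p[1])[0] for p in pts])
def f(q):
    c,s=np.cos(q[2]),np.sin(q[2]);d=W[:,:2]-q[:2]
    X=d[:,0]*c+d[:,1]*s;Y=-d[:,0]*s+d[:,1]*c;r=[]
    for i,p in enumerate(pts):
        ty={'b':-133+q[3],'f':-93+q[3]}.get(p[3],p[3])
        if p[2] is not None:r.append(X[i]-p[2])
        r.append(Y[i]-ty)
    return r
s=least_squares(f,[577,24,-.13,3],loss='soft_l1',f_scale=2);print(s.x.round(3));print(np.round(f(s.x),1))
E
python3 fit.py
```

```text
[ 5.77947e+02  2.39020e+01 -1.45000e-01  5.38900e+00]
[ 1.   1.4  0.9  0.3  0.7 -1.7  0.4 -1.2 -1.1 -0.5 -0.6  0.7  2.1  1.1
  0.4 -1.3 -2.8 -1.2 -2.4  1.5  0.2  0.4]
```

```bash
python3 -m pendant '{"delta_rot":[[-0.4,-0.7,0.2],[-0.4,-0.7,0.2],[-0.3,-0.5,0.1],[0,0,0],[0,0,0]],"offset":[[-10,-8,0],[-10,-8,0],[-8,-6,0],[0,0,0],[0,0,0]],"claw":[-1,-1,-1,-1,-1]}'
python3 - <<'E'
from h import *
plan([586.5,63.2,215],-0.14+np.pi/2,6)
E
```

```text
clock: 8.02
eef_pos: [586.2, 64.9, 293.2]
tcp_rot: [0.184, 3.132, 0.004]
ft_force: [0.5, -0.8, -3.3]
grip_width: 0.365
clock 8.02 pos [586.2  64.9 293.2] yaw_y 1.453 F [ 0.5 -0.8 -3.3] grip 0.365 j6 0.23
need world [  0.3  -1.7 -78.2] tool [-0.2 -1.8 78.2] rot [0.16 0.22 1.3 ]
[-0.0, -0.3, 13.0] [0.03, 0.04, 0.22]
[-0.0, -0.3, 13.0] [0.03, 0.04, 0.22]
[-0.1, -0.3, 13.0] [0.03, 0.04, 0.22]
[-0.1, -0.3, 13.0] [0.03, 0.04, 0.22]
[-0.1, -0.3, 13.0] [0.03, 0.04, 0.22]
[-0.1, -0.3, 13.0] [0.03, 0.04, 0.22]
```

```bash
python3 -m pendant '{"delta_rot":[[0,0,0.3],[0,0,0.3],[0,0,0.3],[0,0,0.3],[0,0,0],[0,0,0],[0,0,0]],"offset":[[0,0,13],[0,0,13],[0,0,13],[0,0,13],[0,0,13],[0,0,10],[0,0,0]],"claw":[-1,-1,-1,-1,-1,-1,-1]}'
python3 - <<'E'
from h import *
from station import cams
plan([586.5,63.2,124],-0.14+np.pi/2,7)
w=cams.grab_frame("wrist");cv2.imwrite("pics/w5.png",w["img"][:,:,::-1])
E
```

```text
clock: 8.6
eef_pos: [587.2, 63.4, 216.2]
tcp_rot: [0.224, 3.128, 0.007]
ft_force: [0.1, 1.1, -4.0]
grip_width: 0.371
clock 8.6 pos [587.2  63.4 216.2] yaw_y 1.428 F [ 0.1  1.1 -4. ] grip 0.371 j6 0.25
need world [ -0.7  -0.2 -92.2] tool [ 1.1 -0.8 92.2] rot [ 0.27  0.28 -0.17]
[0.2, -0.1, 13.2] [0.04, 0.04, -0.02]
[0.1, -0.1, 13.2] [0.04, 0.04, -0.02]
[0.1, -0.1, 13.2] [0.04, 0.04, -0.02]
[0.1, -0.1, 13.2] [0.04, 0.04, -0.02]
[0.1, -0.1, 13.2] [0.04, 0.04, -0.02]
[0.1, -0.1, 13.2] [0.04, 0.04, -0.02]
[0.1, -0.1, 13.2] [0.04, 0.04, -0.02]
```

View pics/w5.png

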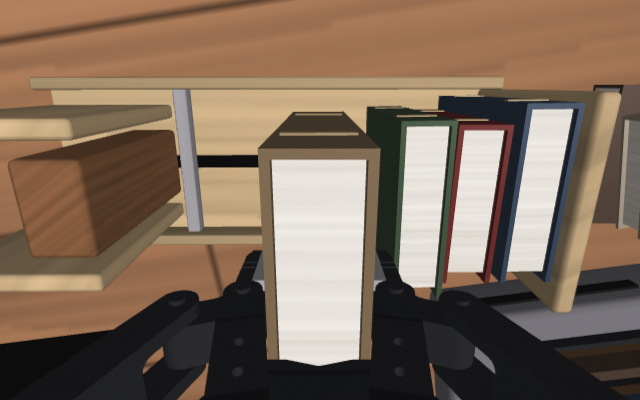

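```bash
python3 - <<'E'
from h import *
from station import cams
w=cams.grab_frame("wrist")
for uv,z in (([401,123],168),([387,285],168),([366,108],168),([556,308],175),([595,93],175)):
    d=bp(w,uv,z)[0][:2]-[578,24];c,s=np.cos(-.14),np.sin(-.14);print(uv,round(d[0]*c+d[1]*s,1),round(-d[0]*s+d[1]*c,1))
E
```

```text
[401, 123] -49.3 85.3
[387, 285] 48.5 83.2
[366, 108] -57.1 66.4
[556, 308] 60.4 184.6
[595, 93] -64.6 180.1
```

```bash
python3 -m pendant '{"delta_rot":[[0,0,0],[0,0,0],[0,0,0],[0,0,0],[0,0,0],[0,0,0],[0,0,0],[0,0,0],[0,0,0],[0,0,0]],"offset":[[0,0,13],[0,0,13],[0,0,13],[0,0,13],[0,0,13],[0,0,9],[0,0,6],[0,0,4],[0,0,0],[0,0,0]],"claw":[-1,-1,-1,-1,-1,-1,-1,-1,-1,-1]}'
python3 - <<'E'
from h import *
plan([586.5,63.2,120],-0.14+np.pi/2,1)
E
```

```text
clock: 9.53
eef_pos: [597.5, 65.0, 142.1]
tcp_rot: [0.222, 3.107, 0.014]
ft_force: [-0.1, -0.5, -4.1]
grip_width: 0.369
clock 9.53 pos [597.5  65.  142.1] yaw_y 1.428 F [-0.1 -0.5 -4.1] grip 0.369 j6 0.25
need world [-11.   -1.8 -22.1] tool [11.2 -3.6 21.8] rot [ 0.62  1.5  -0.17]
[11.2, -3.6, 21.8] [0.62, 1.5, -0.17]
```

```bash
python3 -m pendant '{"delta_rot":[[0.2,0.5,0],[0.2,0.5,0],[0.2,0.4,0],[0,0,0],[0,0,0]],"offset":[[4,-1,0],[4,-1,0],[3,-1,0],[0,0,0],[0,0,0]],"claw":[-1,-1,-1,-1,-1]}'
python3 - <<'E'
from h import *
plan([586.5,63.2,120],-0.14+np.pi/2,1)
E
```

```text
clock: 9.95
eef_pos: [586.6, 63.6, 144.6]
tcp_rot: [0.224, 3.13, 0.0]
ft_force: [0.9, -0.3, -3.4]
grip_width: 0.364
clock 9.95 pos [586.6  63.6 144.6] yaw_y 1.428 F [ 0.9 -0.3 -3.4] grip 0.364 j6 0.25
need world [ -0.1  -0.4 -24.6] tool [ 0.1 -0.4 24.6] rot [ 0.02  0.18 -0.17]
[0.1, -0.4, 24.6] [0.02, 0.18, -0.17]
```

Now small downward steps with pauses.

```bash
python3 -m pendant '{"delta_rot":[[0,0,0],[0,0,0],[0,0,0],[0,0,0],[0,0,0],[0,0,0]],"offset":[[0,0,6],[0,0,6],[0,0,5],[0,0,3],[0,0,0],[0,0,0]],"claw":[-1,-1,-1,-1,-1,-1]}'
python3 - <<'E'
from h import *
plan([586.5,63.2,120],-0.14+np.pi/2,1)
E
```

```text
clock: 10.45
eef_pos: [586.6, 63.6, 122.0]
tcp_rot: [0.224, 3.13, 0.0]
ft_force: [0.2, -0.3, -3.9]
grip_width: 0.371
clock 10.45 pos [586.6  63.6 122. ] yaw_y 1.428 F [ 0.2 -0.3 -3.9] grip 0.371 j6 0.25
need world [-0.1 -0.4 -2. ] tool [ 0.1 -0.4  2. ] rot [ 0.02  0.18 -0.17]
[0.1, -0.4, 2.0] [0.02, 0.18, -0.17]
```

```bash
python3 -m pendant '{"delta_rot":[[0,0,0],[0,0,0],[0,0,0]],"offset":[[0,0,1.5],[0,0,0],[0,0,0]],"claw":[-1,-1,-1]}'; python3 -m pendant '{"delta_rot":[[0,0,0],[0,0,0],[0,0,0]],"offset":[[0,0,1.5],[0,0,0],[0,0,0]],"claw":[-1,-1,-1]}'
```

```text
clock: 10.7
eef_pos: [587.1, 63.8, 121.9]
tcp_rot: [0.224, 3.129, 0.002]
ft_force: [-0.5, 0.4, -3.3]
grip_width: 0.367
clock: 10.95
eef_pos: [587.7, 63.9, 121.8]
tcp_rot: [0.223, 3.127, 0.003]
ft_force: [-1.4, 0.1, -2.6]
grip_width: 0.369
```

```bash
python3 -m pendant '{"delta_rot":[[0,0,0],[0,0.1,0],[0,0,0]],"offset":[[1,0,3],[0,0,0],[0,0,0]],"claw":[-1,-1,-1]}'
python3 - <<'E'
from h import *
from station import cams
plan([586.5,63.2,120],-0.14+np.pi/2,1)
for n in("scene","top"):
  w=cams.grab_frame(n);
  a=w["img"][165:285,225:445] if n=="scene" else w["img"][135:275,200:390]
  cv2.imwrite(f"pics/{n}6.png",cv2.resize(a[:,:,::-1],None,fx=3.5,fy=3.5,interpolation=cv2.INTER_CUBIC))
E
```

```text
clock: 11.2
eef_pos: [588.9, 64.2, 122.3]
tcp_rot: [0.223, 3.123, 0.005]
ft_force: [0.3, 0.7, -4.6]
grip_width: 0.369
clock 11.2 pos [588.9  64.2 122.3] yaw_y 1.428 F [ 0.3  0.7 -4.6] grip 0.369 j6 0.25
need world [-2.4 -1.  -2.3] tool [ 2.2 -1.3  2.3] rot [ 0.24  0.61 -0.15]
[2.2, -1.3, 2.3] [0.24, 0.61, -0.15]
```

View pics/scene6.png

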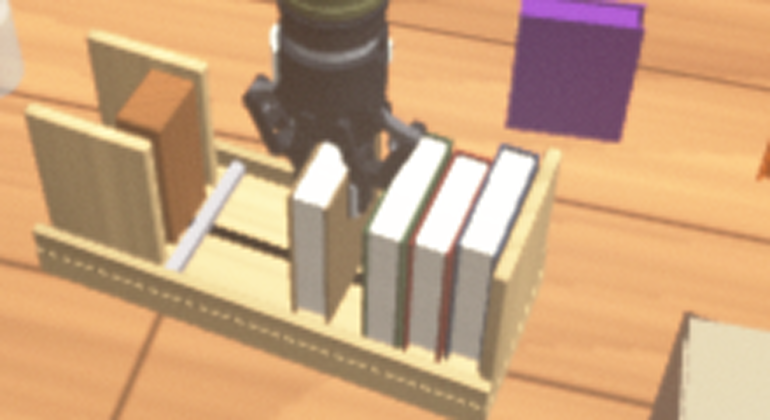

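```bash
python3 -m pendant '{"delta_rot":[[0.2,0.6,0],[0,0,0],[0,0,0]],"offset":[[2,-1,3],[0,0,0],[0,0,0]],"claw":[-1,-1,-1]}'
python3 - <<'E'
from h import *
plan([586.5,63.2,120],-0.14+np.pi/2,1)
E
```

```text
clock: 11.55
eef_pos: [589.0, 64.4, 122.1]
tcp_rot: [0.223, 3.129, 0.006]
ft_force: [0.5, 0.3, -3.9]
grip_width: 0.368
clock 11.55 pos [589.   64.4 122.1] yaw_y 1.428 F [ 0.5  0.3 -3.9] grip 0.368 j6 0.25
need world [-2.5 -1.2 -2.1] tool [ 2.4 -1.6  2.1] rot [ 0.22  0.27 -0.13]
[2.4, -1.6, 2.1] [0.22, 0.27, -0.13]
```

```bash
python3 -m pendant '{"delta_rot":[[0.2,0.3,0],[0,0,0],[0,0,0],[0,0,0]],"offset":[[2,-1,2],[1,-0.5,2],[0,0,2],[0,0,0]],"claw":[-1,-1,-1,-1]}'
python3 - <<'E'
from h import *
plan([586.5,63.2,120],-0.14+np.pi/2,1)
E
```

```text
clock: 11.88
eef_pos: [589.1, 64.6, 121.9]
tcp_rot: [0.222, 3.126, 0.008]
ft_force: [0.7, -0.9, -3.5]
grip_width: 0.368
clock 11.88 pos [589.1  64.6 121.9] yaw_y 1.429 F [ 0.7 -0.9 -3.5] grip 0.368 j6 0.25
need world [-2.6 -1.4 -1.9] tool [ 2.4 -1.8  1.9] rot [ 0.31  0.42 -0.09]
[2.4, -1.8, 1.9] [0.31, 0.42, -0.09]
```

```bash
python3 -m pendant '{"delta_rot":[[0.3,0.4,0],[0,0,0]],"offset":[[2.5,-1.5,5],[0,0,0]],"claw":[-1,-1]}'
python3 - <<'E'
from h import *
plan([586.5,63.2,120],-0.14+np.pi/2,1)
E
```

```text
clock: 12.05
eef_pos: [589.9, 64.7, 122.6]
tcp_rot: [0.221, 3.124, 0.008]
ft_force: [-0.2, -0.8, -4.6]
grip_width: 0.366
clock 12.05 pos [589.9  64.7 122.6] yaw_y 1.43 F [-0.2 -0.8 -4.6] grip 0.366 j6 0.25
need world [-3.4 -1.5 -2.6] tool [ 3.1 -2.   2.6] rot [ 0.31  0.52 -0.07]
[3.1, -2.0, 2.6] [0.31, 0.52, -0.07]
```

```bash
python3 - <<'E'
from h import *
from station import cams,manip
s=manip.observe();print(np.round(s["joint_positions"],3),np.round(s["tau"],1),np.round(s["qvel"],3),s["wrist_torque"])
w=cams.grab_frame("wrist");cv2.imwrite("pics/w7.png",w["img"][:,:,::-1])
E
```

```text
[ 0.108  0.431 -0.174  0.956  0.003  0.249] [  0.1 -51.7  25.9  -0.2   0.1  -0. ] [-0.002 -0.022  0.027  0.006  0.013 -0.   ] [-0.07082211  0.03085421 -0.05015063]
```

View pics/w7.png

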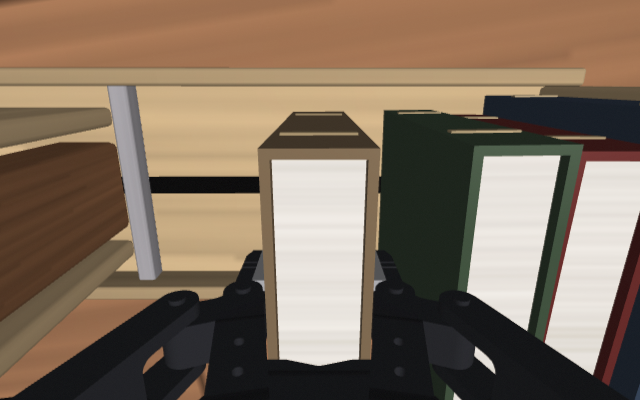

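View pics/top6.png

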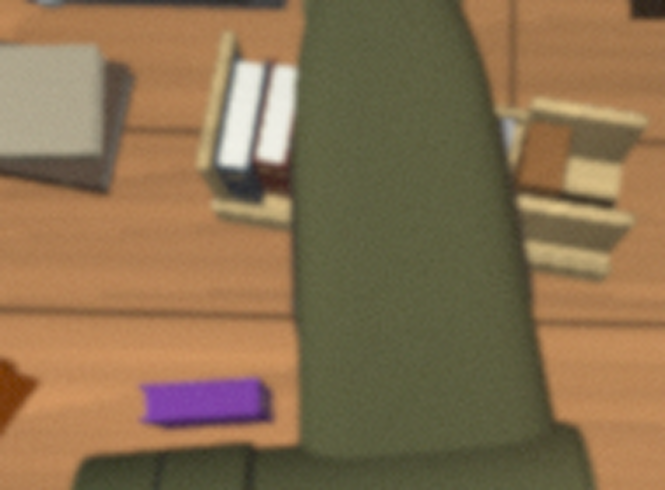

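```bash
python3 -m pendant '{"delta_rot":[[0.2,0.3,0],[0.2,0.3,0],[0,0.2,0],[0,0,0]],"offset":[[3,-1,3],[3,-1,4],[1,-1,3],[0,0,0]],"claw":[-1,-1,-1,-1]}'
python3 - <<'E'
from h import *
plan([586.5,63.2,120],-0.14+np.pi/2,1)
E
```

```text
clock: 12.43
eef_pos: [590.9, 64.6, 122.0]
tcp_rot: [0.221, 3.119, 0.009]
ft_force: [-0.4, -0.6, -3.9]
grip_width: 0.365
clock 12.43 pos [590.9  64.6 122. ] yaw_y 1.43 F [-0.4 -0.6 -3.9] grip 0.365 j6 0.25
need world [-4.4 -1.4 -2. ] tool [ 4.2 -2.   1.9] rot [ 0.39  0.82 -0.07]
[4.2, -2.0, 1.9] [0.39, 0.82, -0.07]
```

```bash
python3 -m pendant '{"delta_rot":[[0.1,0.4,0],[0.1,0.4,0]],"offset":[[3,-1,6],[3,-1,6]],"claw":[-1,-1]}'
python3 - <<'E'
from h import *
from station import manip
plan([586.5,63.2,120],-0.14+np.pi/2,1)
s=manip.observe();print(np.round(s["joint_positions"],4),np.round(s["tau"],1),np.round(s["qvel"],3))
E
```

```text
clock: 12.6
eef_pos: [591.4, 65.1, 121.0]
tcp_rot: [0.219, 3.116, 0.016]
ft_force: [-9.8, -4.9, 40.8]
grip_width: 0.368
clock 12.6 pos [591.4  65.1 121. ] yaw_y 1.431 F [-9.8 -4.9 40.8] grip 0.368 j6 0.25
need world [-4.9 -1.9 -1. ] tool [ 4.6 -2.5  0.9] rot [ 0.66  0.96 -0.02]
[4.6, -2.5, 0.9] [0.66, 0.96, -0.02]
[ 0.1057  0.4288 -0.1825  0.9404  0.0071  0.2462] [  1.9 -24.8  15.2  -3.6  -0.9   0.4] [-0.01  -0.011 -0.024 -0.035  0.024 -0.015]
```

```bash
python3 -m pendant '{"delta_rot":[[0,0,0],[0.2,0.3,0],[0.2,0.3,0],[0.2,0.3,0],[0,0,0],[0,0,0]],"offset":[[0,0,-3],[2,-1,-2],[2,-1,0],[1,-0.5,0],[0,0,0],[0,0,0]],"claw":[-1,-1,-1,-1,-1,-1]}'
python3 - <<'E'
from h import *
plan([586.5,63.2,122],-0.14+np.pi/2,1)
E
```

```text
clock: 13.1
eef_pos: [582.0, 62.3, 121.2]
tcp_rot: [-0.22, -3.125, 0.005]
ft_force: [0.4, 0.0, -0.2]
grip_width: 0.365
clock 13.1 pos [582.   62.3 121.2] yaw_y 1.43 F [ 0.4  0.  -0.2] grip 0.365 j6 0.25
need world [4.5 0.9 0.8] tool [-4.3  1.5 -0.8] rot [-0.21 -0.51 -0.04]
[-4.3, 1.5, -0.8] [-0.21, -0.51, -0.04]
```

```bash
python3 -m pendant '{"delta_rot":[[0,0,0],[0,0,0],[0,0,0],[0,0,0],[0,0,0]],"offset":[[0,0,0],[0,0,0],[0,0,0],[0,0,0],[0,0,0]],"claw":[-0.1,-0.05,0,0.05,0.05]}'
python3 - <<'E'
from h import *
from station import cams
plan([586.5,63.2,122],-0.14+np.pi/2,1)
w=cams.grab_frame("wrist");cv2.imwrite("pics/w8.png",w["img"][:,:,::-1])
E
```

```text
clock: 13.52
eef_pos: [582.9, 61.6, 121.2]
tcp_rot: [-0.221, -3.125, 0.007]
ft_force: [-1.3, -0.6, 0.8]
grip_width: 0.524
clock 13.52 pos [582.9  61.6 121.2] yaw_y 1.43 F [-1.3 -0.6  0.8] grip 0.524 j6 0.25
need world [3.6 1.6 0.8] tool [-3.3  2.1 -0.8] rot [-0.31 -0.47 -0.05]
[-3.3, 2.1, -0.8] [-0.31, -0.47, -0.05]
```

View pics/w8.png

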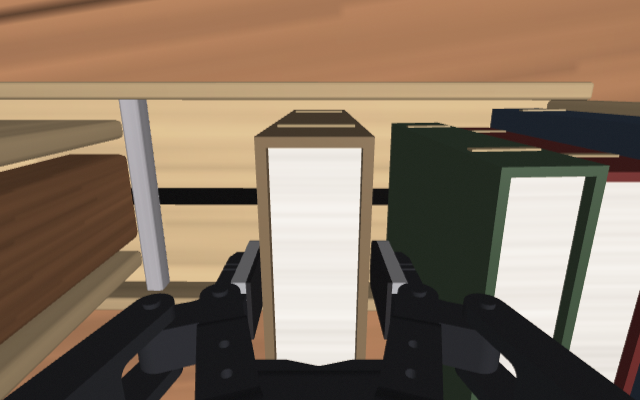

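```bash
python3 -m pendant '{"delta_rot":[[0,0,0],[0,0,0],[0,0,0],[0,0,0],[0,0,0],[0,0,0],[0,0,0],[0,0,0],[0,0,0]],"offset":[[0,0,-8],[0,0,-10],[0,0,-10],[0,0,-12],[0,0,-15],[0,0,-20],[0,0,-20],[0,0,-15],[0,0,0]],"claw":[0.05,0.05,0.05,0.05,0.05,0.05,0.05,0.05,0.05]}'
python3 - <<'E'
from h import *
from station import cams
from scipy.spatial.transform import Rotation
c,s=np.cos(-.14),np.sin(-.14)
ty=-108;print(578-ty*s,24+ty*c)
plan([578-ty*s,24+ty*c,215],-0.14+np.pi/2,7)
for n in("scene","wrist"):
  w=cams.grab_frame(n);cv2.imwrite(f"pics/{n}9.png",w["img"][:,:,::-1])
E
```

```text
clock: 14.32
eef_pos: [584.3, 63.8, 242.6]
tcp_rot: [-0.219, -3.129, 0.001]
ft_force: [0.0, -0.2, 0.1]
grip_width: 0.528
562.9293436184224 -82.94332759096481
clock 14.32 pos [584.3  63.8 242.6] yaw_y 1.431 F [ 0.  -0.2  0.1] grip 0.528 j6 0.25
need world [ -21.4 -146.8  -27.6] tool [   0.6 -148.3   27.7] rot [-0.06 -0.29  0.01]
[0.1, -21.2, 4.0] [-0.01, -0.04, 0.0]
[0.1, -21.2, 4.0] [-0.01, -0.04, 0.0]
[0.1, -21.2, 4.0] [-0.01, -0.04, 0.0]
[0.1, -21.2, 4.0] [-0.01, -0.04, 0.0]
[0.1, -21.2, 4.0] [-0.01, -0.04, 0.0]
[0.1, -21.2, 3.9] [-0.01, -0.04, 0.0]
[0.1, -21.2, 3.9] [-0.01, -0.04, 0.0]
```

View pics/wrist9.png

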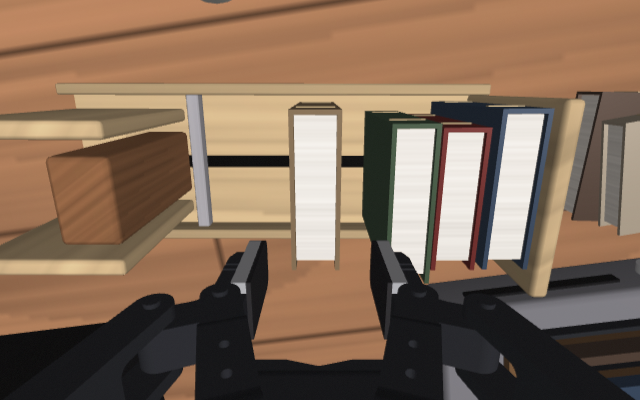

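```bash
python3 -m pendant '{"delta_rot":[[0,0,0],[0,0,0],[0,0,0],[0,0,0],[0,0,0],[0,0,0],[0,0,0],[0,0,0],[0,0,0]],"offset":[[0,-15,0],[0,-20,0],[0,-22,0],[0,-22,0],[0,-22,0],[0,-20,0],[0,-12,0],[0,0,0],[0,0,0]],"claw":[0.5,1,1,1,1,1,1,1,1]}'
python3 - <<'E'
from h import *
from station import cams,models
plan([563,-83,215],-0.14+np.pi/2,2)
w=cams.grab_frame("wrist");cv2.imwrite(f"pics/w10.png",w["img"][:,:,::-1])
print([(r["centre"],r["score"]) for r in models.mark_of(w,"stop_grip")])
E
```

```text
clock: 15.17
eef_pos: [555.9, -76.8, 228.6]
tcp_rot: [-0.215, -3.106, 0.004]
ft_force: [-0.2, -0.1, -0.1]
grip_width: 0.997
clock 15.17 pos [555.9 -76.8 228.6] yaw_y 1.432 F [-0.2 -0.1 -0.1] grip 0.997 j6 0.0
need world [  7.1  -6.2 -13.6] tool [-8.2 -5.2 13.4] rot [-0.26 -1.62  0.09]
[-4.1, -2.6, 6.7] [-0.13, -0.81, 0.04]
[-4.0, -2.6, 6.8] [-0.13, -0.81, 0.04]
[([564.1, -85.5, 146.5], 0.83)]
```

View pics/w10.png

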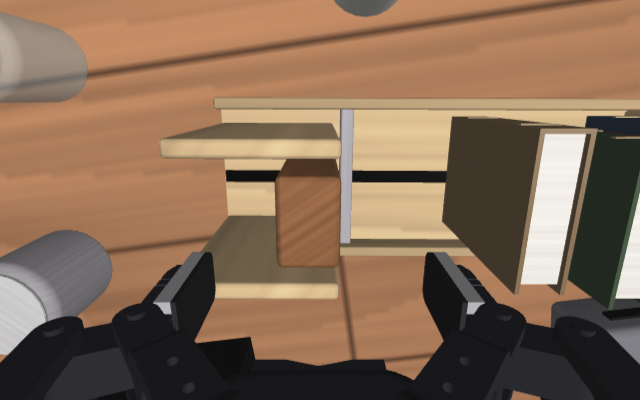

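```bash
python3 - <<'E'
from h import *
from station import cams
w=cams.grab_frame("wrist")
W=bp(w,[[277,177],[340,177],[340,266],[279,266]],170);m=W.mean(0);print(W.round(1),m.round(1))
d=m[:2]-[578,24];c,s=np.cos(-.14),np.sin(-.14);print(d[0]*c+d[1]*s,-d[0]*s+d[1]*c)
plan([m[0],m[1],215],-0.14+np.pi/2,3)
E
```

```text
[[ 530.3  -96.5  170. ]
 [ 535.3  -59.9  170. ]
 [ 591.9  -66.8  170. ]
 [ 586.9 -104.7  170. ]] [561.1 -82.  170. ]
-1.9592453092578452 -107.29097044326375
clock 15.32 pos [556.6 -75.5 229.1] yaw_y 1.435 F [ 1.5  0.6 -0.5] grip 1.0 j6 0.0
need world [  4.5  -6.4 -14.1] tool [-5.7 -5.7 14. ] rot [-0.26 -1.56  0.21]
[-1.9, -1.9, 4.7] [-0.09, -0.52, 0.07]
[-1.9, -1.9, 4.7] [-0.09, -0.52, 0.07]
[-1.8, -1.9, 4.7] [-0.09, -0.52, 0.07]
```

```bash
python3 -m pendant '{"delta_rot":[[0,-0.5,0],[-0.1,-0.6,0.1],[-0.1,-0.5,0.1],[0,0,0],[0,0,0]],"offset":[[-2,-2,0],[-2,-2,0],[-2,-2,0],[0,0,0],[0,0,0]],"claw":[1,1,1,1,1]}'
python3 - <<'E'
from h import *
plan([562,-82.5,126],-0.14+np.pi/2,8)
E
```

```text
clock: 15.73
eef_pos: [563.3, -79.4, 229.3]
tcp_rot: [0.211, 3.13, -0.0]
ft_force: [-0.8, 0.1, -0.3]
grip_width: 1.0
clock 15.73 pos [563.3 -79.4 229.3] yaw_y 1.436 F [-0.8  0.1 -0.3] grip 1.0 j6 -0.01
need world [  -1.3   -3.1 -103.3] tool [  1.4  -3.3 103.3] rot [0.   0.28 0.32]
[0.2, -0.4, 12.9] [0.0, 0.04, 0.04]
[0.2, -0.4, 12.9] [0.0, 0.04, 0.04]
[0.2, -0.4, 12.9] [0.0, 0.04, 0.04]
[0.2, -0.4, 12.9] [0.0, 0.04, 0.04]
[0.1, -0.4, 12.9] [0.0, 0.04, 0.04]
[0.1, -0.4, 12.9] [0.0, 0.04, 0.04]
[0.1, -0.4, 12.9] [0.0, 0.04, 0.04]
[0.1, -0.4, 12.9] [0.0, 0.04, 0.04]
```

```bash
python3 -m pendant '{"delta_rot":[[0,0,0.1],[0,0,0.1],[0,0,0.1],[0,0,0],[0,0,0]],"offset":[[0,-1,11],[0,-1,12],[0,-1,12],[0,0,12],[0,0,6]],"claw":[1,1,1,1,1]}'
python3 - <<'E'
from h import *
plan([562,-82.5,126],-0.14+np.pi/2,4)
E
```

```text
clock: 16.15
eef_pos: [565.8, -81.9, 177.7]
tcp_rot: [0.217, 3.122, -0.001]
ft_force: [-0.4, 1.1, 0.4]
grip_width: 0.998
clock 16.15 pos [565.8 -81.9 177.7] yaw_y 1.432 F [-0.4  1.1  0.4] grip 0.998 j6 -0.01
need world [ -3.8  -0.6 -51.7] tool [ 4.3 -1.1 51.6] rot [0.03 0.72 0.09]
[1.1, -0.3, 12.9] [0.01, 0.18, 0.02]
[1.0, -0.3, 12.9] [0.01, 0.18, 0.02]
[1.0, -0.3, 12.9] [0.01, 0.18, 0.02]
[1.0, -0.3, 12.9] [0.01, 0.18, 0.02]
```

```bash
python3 -m pendant '{"delta_rot":[[0,0.3,0],[0,0.4,0],[0,0.3,0],[0,0,0],[0,0,0],[0,0,0]],"offset":[[1.5,0,11],[2,0,12],[2,0,12],[0,0,10],[0,0,0],[0,0,0]],"claw":[1,1,1,1,1,1]}'
python3 - <<'E'
from h import *
from station import cams
plan([562,-82.5,126],-0.14+np.pi/2,1)
w=cams.grab_frame("wrist");cv2.imwrite(f"pics/w11.png",w["img"][:,:,::-1])
E
```

```text
clock: 16.65
eef_pos: [558.9, -80.5, 127.1]
tcp_rot: [-0.216, -3.124, -0.002]
ft_force: [0.1, 0.7, 0.4]
grip_width: 0.998
clock 16.65 pos [558.9 -80.5 127.1] yaw_y 1.433 F [0.1 0.7 0.4] grip 0.998 j6 -0.01
need world [ 3.1 -2.  -1.1] tool [-3.4 -1.5  1. ] rot [ 0.04 -0.56  0.11]
[-3.4, -1.5, 1.0] [0.04, -0.56, 0.11]
```

View pics/w11.png

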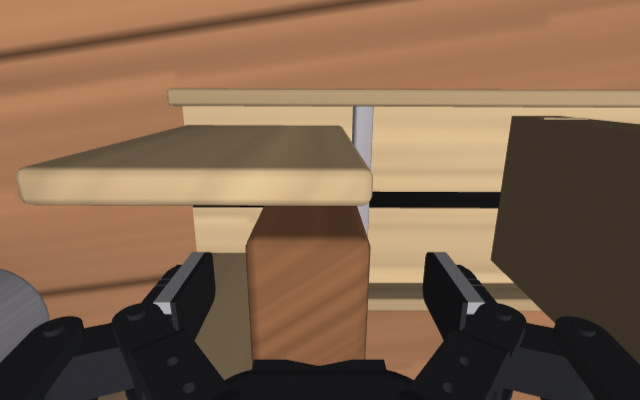

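```bash
python3 -m pendant '{"delta_rot":[[0,-0.2,0],[0,-0.2,0],[0,-0.2,0],[0,0,0],[0,0,0],[0,0,0],[0,0,0],[0,0,0],[0,0,0]],"offset":[[-1,-1,0],[-1,-1,0],[-1,-1,0],[0,0,0],[0,0,0],[0,0,0],[0,0,0],[0,0,0],[0,0,0]],"claw":[1,1,-1,-1,-1,-1,-1,-1,-1]}'
```

```text
clock: 17.45
eef_pos: [563.5, -84.7, 129.8]
tcp_rot: [0.217, 3.128, 0.0]
ft_force: [0.5, 0.5, 0.4]
grip_width: 0.459
```

```bash
python3 -m pendant '{"delta_rot":[[0,0,0],[0,0,0],[0,0,0],[0,0,0],[0,0,0]],"offset":[[0,0,-5],[0,0,-5],[0,0,-5],[0,0,-4],[0,0,0]],"claw":[-1,-1,-1,-1,-1]}'
python3 - <<'E'
from h import *
plan([574.5,-4,150],-0.14+np.pi/2,4)
E
```

```text
clock: 17.87
eef_pos: [563.5, -84.7, 149.2]
tcp_rot: [0.217, 3.129, 0.0]
ft_force: [0.9, -0.7, -3.5]
grip_width: 0.462
clock 17.87 pos [563.5 -84.7 149.2] yaw_y 1.432 F [ 0.9 -0.7 -3.5] grip 0.462 j6 -0.01
need world [11.  80.7  0.8] tool [ 0.2 81.5 -0.7] rot [0.03 0.32 0.1 ]
[0.1, 20.4, -0.2] [0.01, 0.08, 0.02]
[0.1, 20.4, -0.2] [0.01, 0.08, 0.02]
[0.1, 20.4, -0.2] [0.01, 0.08, 0.02]
[0.1, 20.4, -0.2] [0.01, 0.08, 0.02]
```

```bash
python3 -m pendant '{"delta_rot":[[0,0,0],[0,0,0],[0,0,0],[0,0,0],[0,0,0],[0,0,0]],"offset":[[0,4,-4],[0,8,-2],[0,8,-1],[0,8,-1],[0,4,0],[0,0,0]],"claw":[-1,-1,-1,-1,-1,-1]}'
python3 - <<'E'
from h import *
plan([573,-16,152],-0.14+np.pi/2,4)
E
```

```text
clock: 18.37
eef_pos: [568.0, -51.4, 158.2]
tcp_rot: [0.217, 3.128, -0.007]
ft_force: [0.7, -1.6, -3.9]
grip_width: 0.463
clock 18.37 pos [568.  -51.4 158.2] yaw_y 1.432 F [ 0.7 -1.6 -3.9] grip 0.463 j6 0.05
need world [ 5.  35.4 -6.2] tool [ 0.  35.7  6.1] rot [-0.22  0.33  0.07]
[0.0, 8.9, 1.5] [-0.05, 0.08, 0.02]
[0.0, 8.9, 1.5] [-0.05, 0.08, 0.02]
[0.0, 8.9, 1.5] [-0.05, 0.08, 0.02]
[0.0, 8.9, 1.5] [-0.05, 0.08, 0.02]
```

```bash
python3 -m pendant '{"delta_rot":[[0,0,0],[0,0,0],[0,0,0],[0,0,0],[0,0,0],[0,0,0]],"offset":[[0,7,0],[0,9,1],[0,9,1],[0,9,0],[0,3,0],[0,0,0]],"claw":[-1,-1,-1,-1,-1,-1]}'
python3 - <<'E'
from h import *
from station import cams
plan([573,-15,132],-0.14+np.pi/2,4)
w=cams.grab_frame("wrist");cv2.imwrite(f"pics/w12.png",w["img"][:,:,::-1])
w=cams.grab_frame("scene");cv2.imwrite("pics/s12.png",cv2.resize(w["img"][165:285,225:445,::-1],None,fx=3.5,fy=3.5,interpolation=cv2.INTER_CUBIC))
E
```

```text
clock: 18.87
eef_pos: [573.9, -10.1, 155.5]
tcp_rot: [0.216, 3.128, -0.007]
ft_force: [0.8, -2.3, -3.4]
grip_width: 0.458
clock 18.87 pos [573.9 -10.1 155.5] yaw_y 1.433 F [ 0.8 -2.3 -3.4] grip 0.458 j6 0.12
need world [ -0.9  -4.9 -23.5] tool [ 0.3 -4.9 23.5] rot [-0.24  0.34  0.13]
[0.1, -1.2, 5.9] [-0.06, 0.09, 0.03]
[0.1, -1.2, 5.9] [-0.06, 0.09, 0.03]
[0.1, -1.2, 5.9] [-0.06, 0.09, 0.03]
[0.1, -1.2, 5.9] [-0.06, 0.09, 0.03]
```

View pics/w12.png

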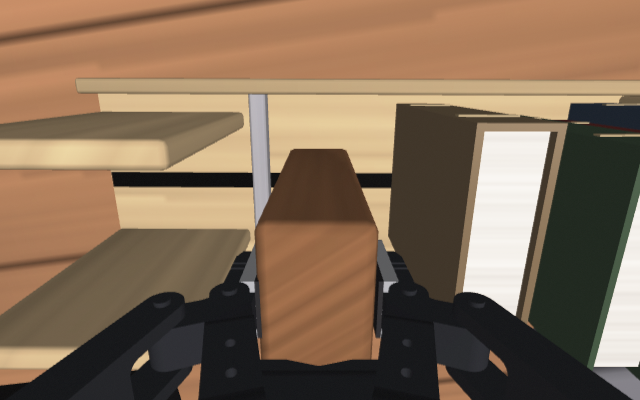

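View pics/s12.png

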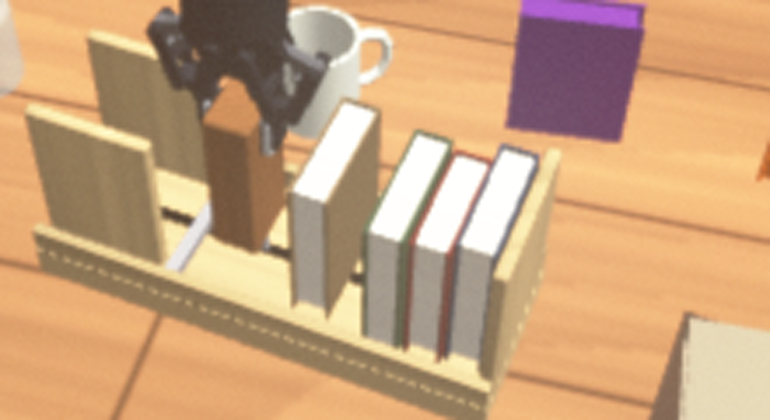

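```bash
python3 -m pendant '{"delta_rot":[[0,0,0],[0,0,0],[0,0,0],[0,0,0],[0,0,0],[0,0,0]],"offset":[[0,0,5],[0,0,6],[0,0,6],[0,0,5],[0,0,2],[0,0,0]],"claw":[-1,-1,-1,-1,-1,-1]}'
python3 - <<'E'
from h import *
plan([573,-15,129.8],-0.14+np.pi/2,1)
E
```

```text
clock: 19.47
eef_pos: [574.1, -10.5, 129.7]
tcp_rot: [0.219, 3.127, -0.002]
ft_force: [-0.2, -0.5, 5.8]
grip_width: 0.462
clock 19.47 pos [574.1 -10.5 129.7] yaw_y 1.431 F [-0.2 -0.5  5.8] grip 0.462 j6 0.12
need world [-1.1 -4.5  0.1] tool [ 0.4 -4.6 -0.1] rot [-0.03  0.38  0.02]
[0.4, -4.6, -0.1] [-0.03, 0.38, 0.02]
```

```bash
python3 -m pendant '{"delta_rot":[[0,0,0],[0,0,0],[0,0,0],[0,0,0],[0,0,0],[0,0,0],[0,0,0],[0,0,0],[0,0,0],[0,0,0]],"offset":[[0,0,0],[0,0,0],[0,0,0],[0,0,-8],[0,0,-12],[0,0,-15],[0,0,-15],[0,0,-15],[0,0,-10],[0,0,0]],"claw":[0,0.15,0.2,0.2,0.2,0.2,0.2,0.2,0.2,0.2]}'
python3 - <<'E'
from h import *
from station import cams
plan([573,-10,210],-0.14,6)
w=cams.grab_frame("wrist");cv2.imwrite(f"pics/w13.png",w["img"][:,:,::-1])
E
```

```text
clock: 20.3
eef_pos: [571.8, -10.2, 211.4]
tcp_rot: [0.219, 3.13, -0.0]
ft_force: [1.0, 0.4, 0.5]
grip_width: 0.599
clock 20.3 pos [571.8 -10.2 211.4] yaw_y 1.431 F [1.  0.4 0.5] grip 0.599 j6 0.12
need world [ 1.2  0.2 -1.4] tool [-1.2  0.3  1.4] rot [ -0.17   0.19 -89.99]
[-0.2, 0.1, 0.2] [-0.03, 0.03, -15.0]
[-0.2, 0.0, 0.2] [-0.03, 0.03, -15.0]
[-0.2, -0.0, 0.2] [-0.03, 0.03, -15.0]
[-0.2, -0.1, 0.2] [-0.03, 0.03, -15.0]
[-0.1, -0.1, 0.2] [-0.03, 0.03, -15.0]
[-0.1, -0.2, 0.2] [-0.03, 0.03, -15.0]
```

View pics/w13.png

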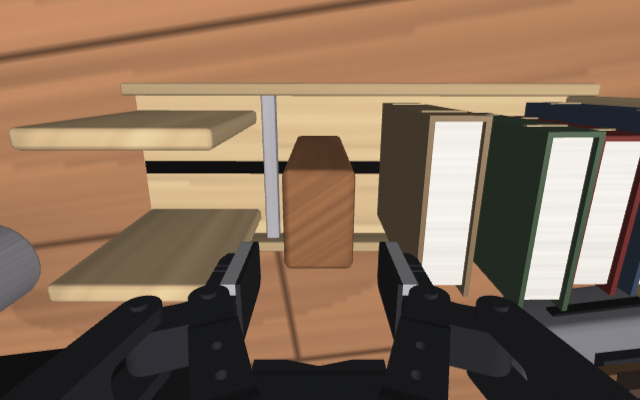

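```bash
python3 -m pendant '{"delta_rot":[[0,0,-7],[0,0,-7],[0,0,-7],[0,0,-7],[0,0,-7],[0,0,-7],[0,0,-7],[0,0,-7],[0,0,-7],[0,0,-7],[0,0,-7],[0,0,-7]],"offset":[[0,0,0],[0,0,0],[0,0,0],[0,0,0],[0,0,0],[0,0,0],[0,0,0],[0,0,0],[0,0,0],[0,0,0],[0,0,0],[0,0,0]],"claw":[1,1,1,1,1,1,1,1,1,1,1,1]}'
python3 - <<'E'
from h import *
plan([573,-11,210],-0.14,3)
E
```

```text
clock: 21.35
eef_pos: [565.7, -9.7, 202.8]
tcp_rot: [1.974, -2.434, -0.01]
ft_force: [-0.7, -0.3, 0.1]
grip_width: 1.003
clock 21.35 pos [565.7  -9.7 202.8] yaw_y 2.933 F [-0.7 -0.3  0.1] grip 1.003 j6 -1.38
need world [ 7.3 -1.3  7.2] tool [-0.3 -7.4 -7.3] rot [ 0.56 -0.08 -3.91]
[-0.1, -2.5, -2.4] [0.19, -0.03, -1.3]
[-0.0, -2.5, -2.4] [0.19, -0.03, -1.3]
[0.0, -2.5, -2.4] [0.19, -0.03, -1.3]
```

```bash
python3 -m pendant '{"delta_rot":[[0.2,0,-1.3],[0.2,0,-1.3],[0.2,0,-1.2],[0,0,0],[0,0,0]],"offset":[[0,-2.5,0],[0,-2.5,0],[0,-2,0],[0,0,0],[0,0,0]],"claw":[1,1,1,1,1]}'
python3 - <<'E'
from h import *
from station import cams
plan([573,-11,126],-0.14,6)
w=cams.grab_frame("wrist");cv2.imwrite(f"pics/w14.png",w["img"][:,:,::-1])
E
```

```text
clock: 21.77
eef_pos: [570.0, -10.9, 199.0]
tcp_rot: [2.064, -2.361, -0.005]
ft_force: [0.1, 0.4, -0.2]
grip_width: 0.998
clock 21.77 pos [570.  -10.9 199. ] yaw_y 3.008 F [ 0.1  0.4 -0.2] grip 0.998 j6 -1.46
need world [  3.   -0.1 -73. ] tool [-0.4 -3.4 72.9] rot [ 0.34 -0.12  0.35]
[-0.1, -0.6, 12.2] [0.06, -0.02, 0.06]
[-0.1, -0.6, 12.2] [0.06, -0.02, 0.06]
[-0.1, -0.5, 12.2] [0.06, -0.02, 0.06]
[-0.1, -0.5, 12.2] [0.06, -0.02, 0.06]
[-0.1, -0.5, 12.2] [0.06, -0.02, 0.06]
[-0.1, -0.5, 12.2] [0.06, -0.02, 0.06]
```

View pics/w14.png

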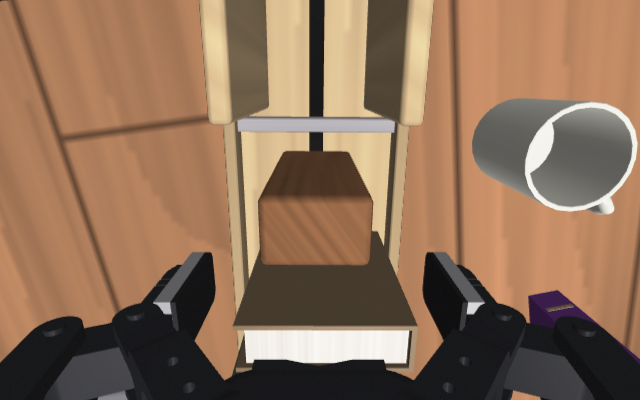

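```bash
python3 - <<'E'
from h import *
from station import cams
w=cams.grab_frame("wrist")
W=bp(w,[[260,197],[371,196],[372,264],[262,265]],170);m=W.mean(0);print(W.round(1),m.round(1))
d=m[:2]-[578,24];c,s=np.cos(-.14),np.sin(-.14);print(d[0]*c+d[1]*s,-d[0]*s+d[1]*c)
plan([m[0],m[1],180],-0.14,1)
E
```

```text
[[596.9 -33.  170. ]
 [541.3 -26.  170. ]
 [544.2  12.1 170. ]
 [602.7   4.7 170. ]] [571.3 -10.5 170. ]
-1.8575747617637788 -35.12980133988568
clock 21.87 pos [570.1 -10.9 199.1] yaw_y 3.008 F [ 0.3  0.1 -0.1] grip 0.999 j6 -1.46
need world [  1.2   0.3 -19.1] tool [-0.5 -1.3 19.1] rot [ 0.33 -0.12  0.35]
[-0.5, -1.3, 19.1] [0.33, -0.12, 0.35]
```

```bash
python3 -m pendant '{"delta_rot":[[0.1,0,0.1],[0.1,0,0.1],[0.1,0,0.1],[0,0,0]],"offset":[[0,-1,6],[0,-0.5,6],[0,0,6],[0,0,0]],"claw":[1,1,1,1]}'
python3 - <<'E'
from h import *
plan([572,-10.5,126],-0.14,4)
E
```

```text
clock: 22.2
eef_pos: [571.6, -11.1, 179.4]
tcp_rot: [2.059, -2.371, 0.002]
ft_force: [-0.3, 0.3, -0.1]
grip_width: 0.997
clock 22.2 pos [571.6 -11.1 179.4] yaw_y 3.001 F [-0.3  0.3 -0.1] grip 0.997 j6 -1.45
need world [  0.4   0.6 -53.4] tool [-0.8 -0.3 53.4] rot [-0.02 -0.11 -0.02]
[-0.2, -0.1, 13.3] [-0.0, -0.03, -0.0]
[-0.2, -0.1, 13.3] [-0.0, -0.03, -0.0]
[-0.2, -0.1, 13.3] [-0.0, -0.03, -0.0]
[-0.2, -0.1, 13.3] [-0.0, -0.03, -0.0]
```

Gentle steps work well; continue.

```bash
python3 -m pendant '{"delta_rot":[[0,0,0],[0,0,0],[0,0,0],[0,0,0],[0,0,0],[0,0,0]],"offset":[[0,0,6],[0,0,6],[0,0,6],[0,0,6],[0,0,3],[0,0,0]],"claw":[1,1,1,1,1,1]}'
python3 - <<'E'
from h import *
plan([572,-10.5,126],-0.14,3)
E
```

```text
clock: 22.7
eef_pos: [570.6, -11.1, 148.3]
tcp_rot: [2.058, -2.37, 0.0]
ft_force: [-0.3, -0.8, -0.4]
grip_width: 0.996
clock 22.7 pos [570.6 -11.1 148.3] yaw_y 3.001 F [-0.3 -0.8 -0.4] grip 0.996 j6 -1.45
need world [  1.4   0.6 -22.3] tool [-0.9 -1.3 22.3] rot [ 0.1  -0.13 -0.03]
[-0.3, -0.4, 7.4] [0.03, -0.04, -0.01]
[-0.3, -0.4, 7.4] [0.03, -0.04, -0.01]
[-0.3, -0.4, 7.4] [0.03, -0.04, -0.01]
```

```bash
python3 -m pendant '{"delta_rot":[[0,0,0],[0,0,0],[0,0,0],[0,0,0],[0,0,0]],"offset":[[0,-0.5,5],[0,-0.5,6],[0,0,5],[0,0,2],[0,0,0]],"claw":[1,1,1,1,1]}'
python3 -m pendant '{"delta_rot":[[0,0,0],[0,0,0],[0,0,0],[0,0,0],[0,0,0],[0,0,0],[0,0,0]],"offset":[[0,0,0],[0,0,0],[0,0,0],[0,0,0],[0,0,0],[0,0,0],[0,0,0]],"claw":[-1,-1,-1,-1,-1,-1,-1]}'
python3 - <<'E'
from h import *
c,s=np.cos(-.14),np.sin(-.14);ty=41
print(578-ty*s,24+ty*c)
plan([578-ty*s-1.9,24+ty*c,128],-0.14,8)
E
```

```text
clock: 23.12
eef_pos: [571.9, -11.3, 128.4]
tcp_rot: [2.058, -2.37, 0.001]
ft_force: [0.0, -0.1, 0.1]
grip_width: 1.003
clock: 23.7
eef_pos: [571.8, -11.3, 128.6]
tcp_rot: [2.058, -2.37, 0.001]
ft_force: [-0.5, 0.7, -1.8]
grip_width: 0.697
583.7212677004137 64.59885584471812
clock 23.7 pos [571.8 -11.3 128.6] yaw_y 3.001 F [-0.5  0.7 -1.8] grip 0.697 j6 -1.45
need world [10.  75.9 -0.6] tool [-76.6   0.7   0.4] rot [ 0.08 -0.13 -0.03]
[-9.6, 0.1, 0.0] [0.01, -0.02, -0.0]
[-9.6, 0.1, 0.1] [0.01, -0.02, -0.0]
[-9.6, 0.1, 0.1] [0.01, -0.02, -0.0]
[-9.6, 0.1, 0.1] [0.01, -0.02, -0.0]
[-9.6, 0.1, 0.1] [0.01, -0.02, -0.0]
[-9.6, 0.1, 0.1] [0.01, -0.02, -0.0]
[-9.6, 0.1, 0.1] [0.01, -0.02, -0.0]
[-9.6, 0.1, 0.1] [0.01, -0.02, -0.0]
```

```bash
python3 -m pendant '{"delta_rot":[[0,0,0],[0,0,0],[0,0,0],[0,0,0],[0,0,0],[0,0,0],[0,0,0]],"offset":[[-4,0,0],[-6,0,0],[-6,0,0],[-6,0,0],[-5,0,0],[-3,0,0],[0,0,0]],"claw":[-1,-1,-1,-1,-1,-1,-1]}'
python3 - <<'E'
from h import *
from station import cams
plan([581.8,64.6,128.6],-0.14,5)
w=cams.grab_frame("wrist");cv2.imwrite(f"pics/w15.png",w["img"][:,:,::-1])
w=cams.grab_frame("scene");cv2.imwrite("pics/s15.png",cv2.resize(w["img"][165:285,225:445,::-1],None,fx=3.5,fy=3.5,interpolation=cv2.INTER_CUBIC))
E
```

```text
clock: 24.28
eef_pos: [576.3, 20.0, 128.6]
tcp_rot: [2.056, -2.368, 0.005]
ft_force: [0.1, -1.3, -1.1]
grip_width: 0.692
clock 24.28 pos [576.3  20.  128.6] yaw_y 3.001 F [ 0.1 -1.3 -1.1] grip 0.692 j6 -1.39
need world [ 5.5 44.6  0. ] tool [-44.9   0.8  -0.3] rot [ 0.07 -0.37 -0.04]
[-9.0, 0.2, -0.1] [0.01, -0.07, -0.01]
[-9.0, 0.2, -0.1] [0.01, -0.07, -0.01]
[-9.0, 0.2, -0.0] [0.01, -0.07, -0.01]
[-9.0, 0.2, -0.0] [0.01, -0.07, -0.01]
[-9.0, 0.2, -0.0] [0.01, -0.07, -0.01]
```

View pics/s15.png

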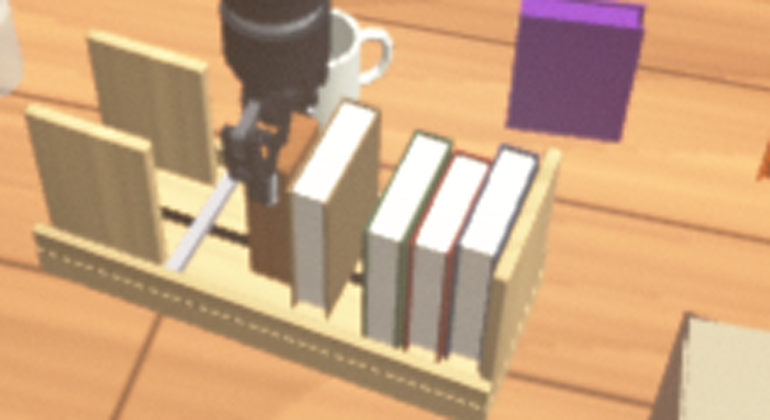

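```bash
python3 -m pendant '{"delta_rot":[[0,0,0],[0,0,0],[0,0,0],[0,0,0],[0,0,0],[0,0,0]],"offset":[[-4,0,0],[-4,0,0],[-5,0,0],[-5,0,0],[-5,0,0],[-3,0,0]],"claw":[-1,-1,-1,-1,-1,-1]}'
python3 - <<'E'
from h import *
plan([581.8,64.6,128.6],-0.14,1)
E
```

```text
clock: 24.88
eef_pos: [578.8, 38.2, 128.6]
tcp_rot: [2.041, -2.363, 0.025]
ft_force: [-0.2, -7.0, 0.7]
grip_width: 0.697
clock 24.88 pos [578.8  38.2 128.6] yaw_y 2.995 F [-0.2 -7.   0.7] grip 0.697 j6 -1.35
need world [ 3.  26.4  0. ] tool [-26.6   0.9  -0.7] rot [ 0.04 -1.42 -0.35]
[-26.6, 0.9, -0.7] [0.04, -1.42, -0.35]
```

```bash
python3 -m pendant '{"delta_rot":[[0,-0.4,0],[0,-0.4,0],[0,-0.4,0],[0,-0.3,0],[0,-0.3,0]],"offset":[[-4,0,0],[-5,0,0],[-5,0,0],[-5,0,0],[-4,0,0]],"claw":[-1,-1,-1,-1,-1]}'
python3 - <<'E'
from h import *
from station import cams
plan([581.8,64.6,128.6],-0.14,1)
w=cams.grab_frame("scene");cv2.imwrite("pics/s16.png",cv2.resize(w["img"][165:285,225:445,::-1],None,fx=3.5,fy=3.5,interpolation=cv2.INTER_CUBIC))
E
```

```text
clock: 25.3
eef_pos: [581.7, 58.7, 128.5]
tcp_rot: [2.051, -2.379, 0.0]
ft_force: [-1.0, -8.0, 2.2]
grip_width: 0.69
clock 25.3 pos [581.7  58.7 128.5] yaw_y 2.994 F [-1.  -8.   2.2] grip 0.69 j6 -1.32
need world [0.1 5.9 0.1] tool [-5.9  0.7 -0.1] rot [ 0.02 -0.04 -0.44]
[-5.9, 0.7, -0.1] [0.02, -0.04, -0.44]
```

View pics/s16.png

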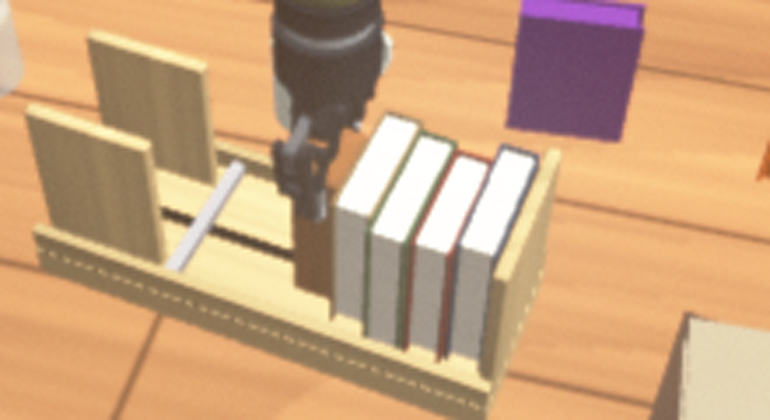

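Nearly closed; push on gently until resistance rises.

```bash
python3 -m pendant '{"delta_rot":[[0,-0.2,0],[0,-0.2,0],[0,-0.2,0]],"offset":[[-4,0,0],[-4,0,0],[-4,0,0]],"claw":[-1,-1,-1]}'
python3 - <<'E'
from h import *
plan([582,64.6,128.6],-0.14,1)
E
```

```text
clock: 25.6
eef_pos: [581.9, 61.0, 129.0]
tcp_rot: [2.042, -2.374, 0.016]
ft_force: [-1.3, -14.2, 4.3]
grip_width: 0.694
clock 25.6 pos [581.9  61.  129. ] yaw_y 2.992 F [ -1.3 -14.2   4.3] grip 0.694 j6 -1.31
need world [ 0.1  3.6 -0.4] tool [-3.6  0.4  0.4] rot [-0.06 -0.84 -0.57]
[-3.6, 0.4, 0.4] [-0.06, -0.84, -0.57]
```

```bash
python3 -m pendant '{"delta_rot":[[0,-0.3,0],[0,-0.3,0],[0,-0.3,0]],"offset":[[-5,0,0],[-5,0,0],[-5,0,0]],"claw":[-1,-1,-1]}'
python3 - <<'E'
from h import *
plan([582,64.6,128.6],-0.14,1)
E
```

```text
clock: 25.85
eef_pos: [581.8, 61.5, 129.3]
tcp_rot: [2.03, -2.369, 0.035]
ft_force: [-2.0, -20.7, 3.6]
grip_width: 0.695
clock 25.85 pos [581.8  61.5 129.3] yaw_y 2.988 F [ -2.  -20.7   3.6] grip 0.695 j6 -1.3
need world [ 0.2  3.1 -0.7] tool [-3.1  0.3  0.6] rot [-0.14 -1.78 -0.78]
[-3.1, 0.3, 0.6] [-0.14, -1.78, -0.78]
```

```bash
python3 - <<'E'
from h import *
from station import cams,models
w=cams.grab_frame("scene");cv2.imwrite("pics/s17.png",cv2.resize(w["img"][190:270,295:400,::-1],None,fx=7,fy=7,interpolation=cv2.INTER_CUBIC))
for cn in whites(w,(310,185,390,270),190): print(rect(w,cn,169))
w=cams.grab_frame("wrist");cv2.imwrite(f"pics/w17.png",w["img"][:,:,::-1])
E
```

```text
(array([583.9,  98. ]), array([27.1, 98.3]), -0.148)
(array([599.8, 127.6]), array([ 25. , 100.9]), -0.146)
(array([595.7, 188.1]), array([26. , 98.5]), -0.148)
(array([607.2, 158.4]), array([24.3, 89.5]), -0.147)
```

View pics/s17.png

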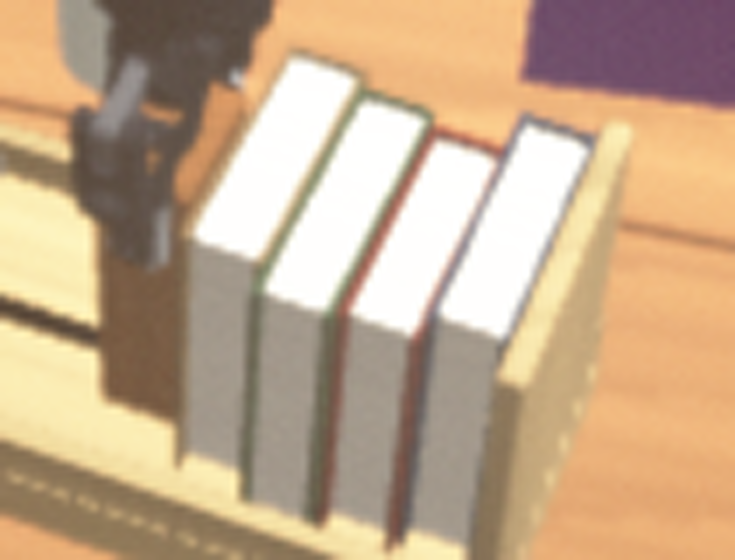

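View pics/w17.png

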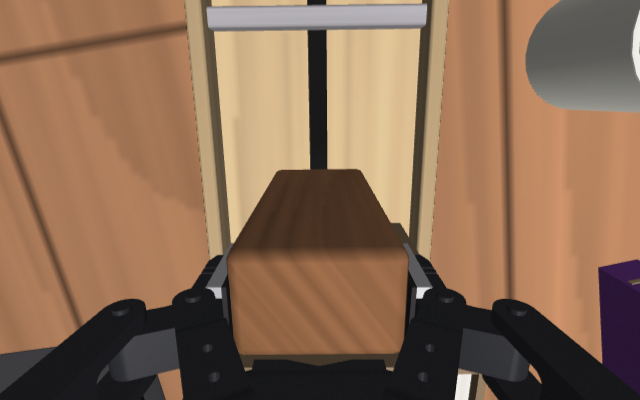

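```bash
python3 -m pendant '{"delta_rot":[[0,-0.6,0],[0,-0.6,0],[0,-0.6,0]],"offset":[[-7,0,0],[-7,0,0],[-7,0,0]],"claw":[-1,-1,-1]}'
python3 - <<'E'
from h import *
plan([582,64.6,128.6],-0.14,1)
E
```

```text
clock: 26.2
eef_pos: [581.7, 61.4, 129.4]
tcp_rot: [2.017, -2.37, 0.047]
ft_force: [-2.8, -24.6, 4.9]
grip_width: 0.697
clock 26.2 pos [581.7  61.4 129.4] yaw_y 2.981 F [ -2.8 -24.6   4.9] grip 0.697 j6 -1.28
need world [ 0.3  3.2 -0.8] tool [-3.2  0.3  0.6] rot [-0.22 -2.42 -1.17]
[-3.2, 0.3, 0.6] [-0.22, -2.42, -1.17]
```

```bash
python3 -m pendant '{"delta_rot":[[0,0,0],[0,0,0],[0,0,0],[0,0,0]],"offset":[[-3,0,0],[-1,0,0],[0,0,0],[0,0,0]],"claw":[1,1,1,1]}'
python3 - <<'E'
from h import *
from station import cams,models
plan([582,64.6,128.6],-0.14,1)
w=cams.grab_frame("wrist");cv2.imwrite(f"pics/w18.png",w["img"][:,:,::-1])
E
```

```text
clock: 26.53
eef_pos: [582.9, 67.6, 129.3]
tcp_rot: [2.018, -2.376, 0.04]
ft_force: [0.2, -0.8, -0.1]
grip_width: 1.002
clock 26.53 pos [582.9  67.6 129.3] yaw_y 2.979 F [ 0.2 -0.8 -0.1] grip 1.002 j6 -1.27
need world [-0.9 -3.  -0.7] tool [3.1 0.4 0.8] rot [-0.2  -2.02 -1.28]
[3.1, 0.4, 0.8] [-0.2, -2.02, -1.28]
```

View pics/w18.png

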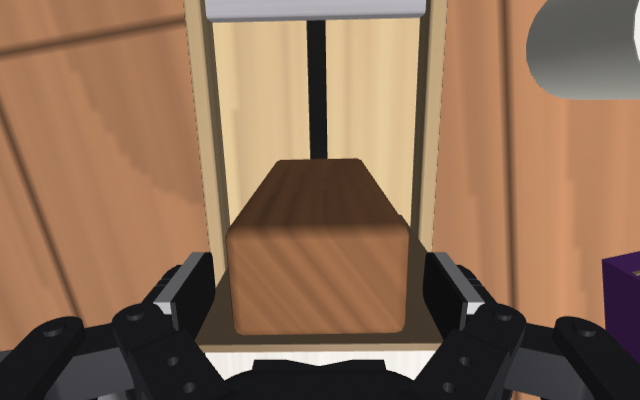

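```bash
python3 -m pendant '{"delta_rot":[[0,0,0],[0,0,0],[0,0,0],[0,0,0],[0,0,0],[0,0,0],[0,0,0],[0,0,0],[0,0,0],[0,0,0]],"offset":[[0,0,-6],[0,0,-8],[0,0,-10],[0,0,-12],[0,0,-15],[0,0,-15],[0,0,-20],[0,0,-25],[0,0,-25],[0,0,-15]],"claw":[1,1,1,1,1,1,1,1,1,1]}'
python3 - <<'E'
from h import *
from station import cams,models
plan([582,-60,300],-0.14,5)
w=cams.grab_frame("wrist");cv2.imwrite(f"pics/w19.png",w["img"][:,:,::-1])
w=cams.grab_frame("scene");cv2.imwrite("pics/s19.png",w["img"][:,:,::-1])
E
```

```text
clock: 27.42
eef_pos: [581.3, 77.4, 291.1]
tcp_rot: [2.024, -2.374, 0.031]
ft_force: [1.5, -0.3, -0.0]
grip_width: 1.003
clock 27.42 pos [581.3  77.4 291.1] yaw_y 2.983 F [ 1.5 -0.3 -0. ] grip 1.003 j6 -1.26
need world [   0.7 -137.4    8.9] tool [135.8 -22.5  -4.9] rot [-0.02 -1.69 -1.07]
[27.2, -4.5, -1.0] [-0.0, -0.34, -0.21]
[27.2, -4.4, -1.1] [-0.0, -0.34, -0.21]
[27.2, -4.3, -1.3] [-0.0, -0.34, -0.21]
[27.2, -4.2, -1.5] [-0.0, -0.34, -0.21]
[27.2, -4.1, -1.6] [-0.0, -0.34, -0.21]
```

View pics/w19.png

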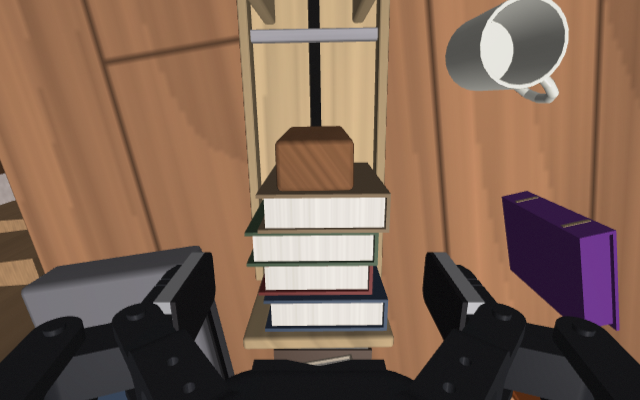

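View pics/s19.png

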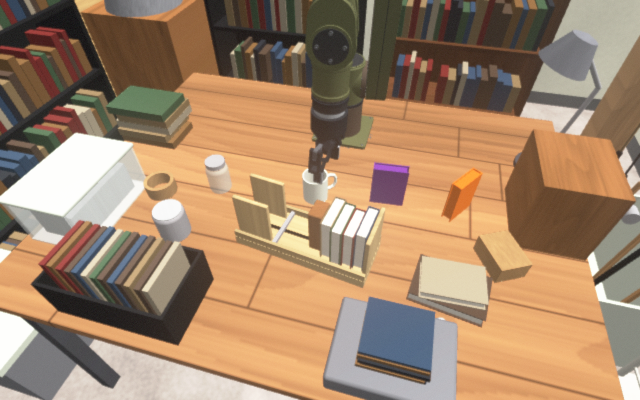

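```bash
python3 - <<'E'
from h import *
from station import cams,models
w=cams.grab_frame("wrist");cv2.imwrite("pics/w20.png",cv2.resize(w["img"][110:360,230:410,::-1],None,fx=4.2,fy=2.4,interpolation=cv2.INTER_CUBIC))
c,s=np.cos(-.14),np.sin(-.14)
for n,uv,z in (("stop back",[277,146],170),("stop back",[352,144],170),("stop front",[281,190],170),("stop front",[352,188],170),("ridge",[250,30],44),("ridge",[378,28],44),("plate",[246,338],175),("plate",[391,336],175)):
    d=bp(w,uv,z)[0][:2]-[578,24];print(n,round(d[0]*c+d[1]*s,1),round(-d[0]*s+d[1]*c,1))
w=cams.grab_frame("scene");cv2.imwrite("pics/s20.png",cv2.resize(w["img"][190:275,295:400,::-1],None,fx=7,fy=7,interpolation=cv2.INTER_CUBIC))
E
```

```text
stop back 28.5 20.6
stop back -27.8 20.0
stop front 27.0 54.7
stop front -28.0 54.0
ridge 66.1 -82.0
ridge -64.4 -81.5
plate 62.2 183.7
plate -61.7 183.4
```

View pics/w20.png

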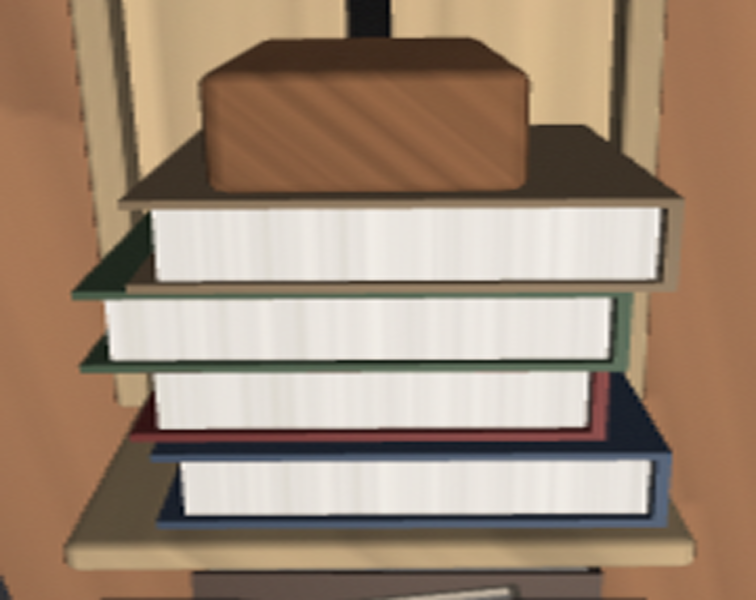

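View pics/s20.png

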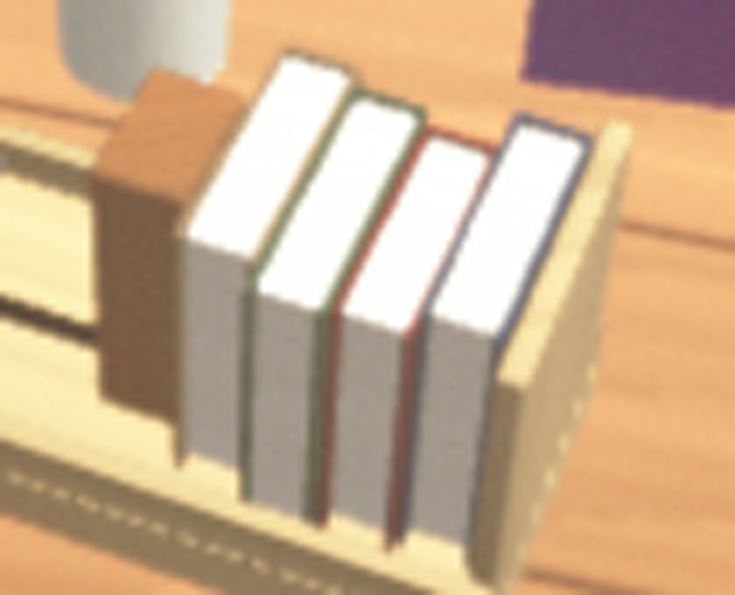

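```bash
python3 - <<'E'
from h import *
from station import cams,models
w=cams.grab_frame("wrist")
c,s=np.cos(-.14),np.sin(-.14)
for n,y,z in (("stop f",190,170),("loose d",198,170),("loose f",291,170),("row2 d",291,168),("row2 f",371,168),("row1 f",440,162),("row0 d",451,170),("row0 f",526,170),("plate",542,175)):
    d=bp(w,[230+400/4.2,110+y/2.4],z)[0][:2]-[578,24];print(n,round(-d[0]*s+d[1]*c,1))
cv2.imwrite("pics/w21.png",cv2.resize(w["img"][280:350,240:400,::-1],None,fx=5,fy=8,interpolation=cv2.INTER_CUBIC))
cv2.imwrite("pics/w22.png",cv2.resize(w["img"][170:250,240:400,::-1],None,fx=5,fy=7,interpolation=cv2.INTER_CUBIC))
E
```

```text
stop f 52.6
loose d 55.2
loose f 86.8
row2 d 87.5
row2 f 116.4
row1 f 146.1
row0 d 145.7
row0 f 175.5
plate 178.3
```

View pics/w21.png

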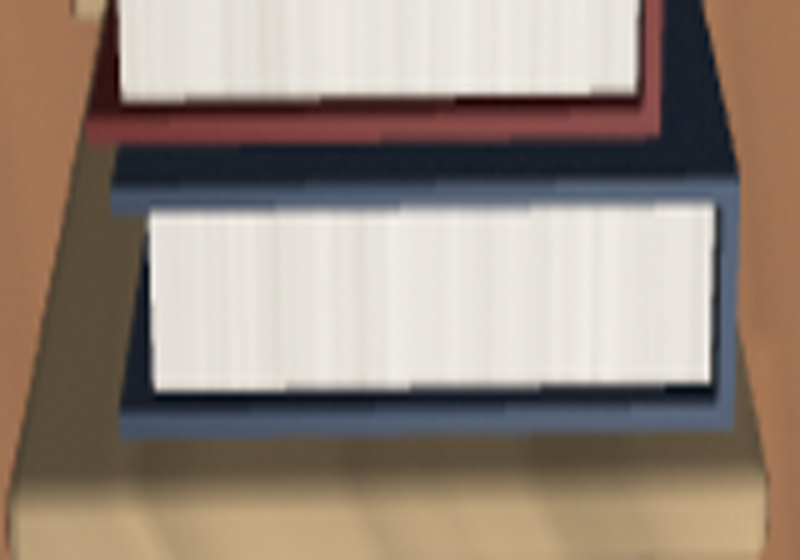

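View pics/w22.png

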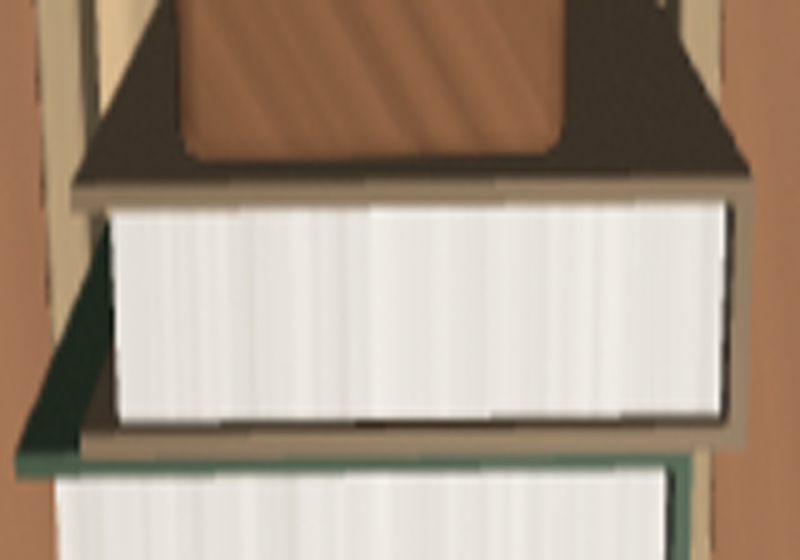

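```bash
python3 - <<'E'
from station import order
print(order.hand_in())
E
```

```text
the job is handed in; nothing more can be done
None
```

I stood the loose hardback in the tray, pages facing the same way as the row, while the stop was still parked in its dock. I then lifted the stop over the ridge, set it down past it, regripped it across its 60 mm sides and slid it up until it stopped. After that I let go and drew clear. The job was handed in at about 27.5 s on the clock.

**Tightness:** At the end of the push, the force rose from 8 to 25 N while the tool stopped advancing. The last wrist and scene pictures show the four books upright and parallel. The three joints between the books closed to within about 1 mm.

**What did not quite agree:**
- The stop's travel came out at about 150–152 mm rather than 154. All tray positions in that last view read a few mm low.
- The visible edges leave about 2.6 mm between the stop and the loose book, and 2.8 mm between the last book and the end plate. I put this down to rounded edges, because the 40 mm stop also measured only 34 mm. A small real gap there cannot be ruled out from the pictures alone.

**Other points:**
- While setting the book down I pressed it onto the tray floor with about 41 N for a moment. That force went through the held book.
- The other things on the bench looked undisturbed in the last scene picture; I did not measure them again.

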